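# Photograph the buffer vessels from all sides and stack them on the cradle

## Robot

A 6-joint arm with a two-finger parallel gripper is mounted at the origin on the work surface. World frame = base frame: x ahead of the robot, y to its left, z up, the work surface at z = 0. Lengths are in m, angles in rad, forces in N, time in s.
With the tool pointing down it reaches from about 0.325 to 0.9 m from the base axis. Payload 6.1 kg.
Tool frame: the origin (TCP) lies midway between the tips of the shut fingers; the grasp point (between the pads) lies 19 mm behind it; z points along the fingers, y is the line along which they close (so a half turn about z gives the same grasp; the last joint's range is limited). The gripper opens to 85 mm and grips with 20 to 120 N. Pads are 22 mm wide; open, the fingers measure 114 mm over their backs; the gripper's body (76 mm by 85 mm) begins 54 mm behind the grasp point. The pads swing forward as they close: fully open they stand 13 mm farther back than shut.
Start: joints at [1.072, 0.22, 1.526, -0, 1.395, -0.126], TCP at [0.228, 0.582, 0.231] pointing down, gripper open.
Joint ranges: [-2.98, 2.98], [-0.91, 2.08], [0.09, 2.57], [-1.24, 4.39], [0.2, 2.65], [-2.68, 2.68]. Speed limits (rad/s): [2.57, 2.57, 3.01, 3.14, 3.14, 3.14].

## Interface

Orientations are given as a unit quaternion [w, x, y, z].
In Python, from bench import robot gives the robot as it stands.
- The arm moves only by the tool apply_moves, never from a script. Its argument "plan" is a list of rows, each a list of 4 numbers: the shift along the tool's x, y, z scaled (see below), then the turn about the tool's z scaled (see below). In form: [[tx, ty, tz, spin], ...]. A call has 1 to 10 rows; each row is the pose to reach, as a shift and turn from the pose commanded when the call began, along the tool's axes at that moment, turning the shorter way round; what a row does not reach only later rows make up. The controller multiplies each number of a shift by 100 mm and each number of a turn by pi rad. A row lasts 1/10 s, in which the tool goes at most 50 mm and 8.59 degrees, less where a joint would pass 70% of its speed; a pose out of reach is approached as far as the arm can. A call with a number of a shift or a turn outside -1 to 1 is refused whole. A call with a gripper value outside its range is refused whole. "gripper" is the finger opening in mm, from 0 to 85.4, set as the call begins (left out, the last holds). The fingers move at their own pace and stop on an object; "squeeze" is the grip in N (left out, the last holds). Time passes only in rows, so rows that repeat a pose let the fingers close. It gives the time, the measured TCP pose, the force, the opening and the grip force at its end, in the units of the state.
- robot.read_state(): the state, without advancing time (a new reading comes with each control period).
- robot.camera(name): name is "scene" or "top"; returns a dict with "image" (400x640x3 uint8, red, green, blue), "range_z" (400x640 float32, m along the optical axis (not along the pixel's ray), 0 where there is no reading), "fx", "fy", "cx", "cy" (pixels), "D" ([k1, k2, p1, p2, k3] as OpenCV has them; the pictures are not rectified), "R" (3x3) and "t" (3): a world point X has camera coordinates R X + t. Camera axes: x right, y down, z forward; pixel columns grow to the right and rows downward; lengths in m; the calibration is good to about 2 mm. A picture is of the moment at which its call begins.
- robot.sign_off(): hands the job in; it is judged then, once.
The state is a dict: "time_s": time; "joints": joint angles; "qd": joint speeds; "tau": joint torques, N m; "tcp_pos": TCP position; "ee_rot": TCP orientation; "wrist_force": force on the tool from outside, world axes, zero at the start; "moment": the same for the moment, N m; "finger_gap": opening from 0.0 (shut) to 1.0 (fully open); "gripper_force": force on a finger pad.
Only numpy, scipy, OpenCV 4.12 (cv2) and the standard library are available. Lean on these libraries where they do the work, as an engineer would, in place of code of your own. Each camera call takes 0.05 s, during which the arm holds its last target. There are 200 camera calls.

## Task

Turn the lamp switch fully on and, with the lamp on, show the vessels in the blue tray to the inspection camera one after the other in the order of the record sheet - red, yellow, blue (some may be missing): hold each at the camera's aim point and turn it there a quarter at a time so that first its brass port, then its side, then its blind end squarely faces the lens, for a good second each. Stack the vessels as a pyramid on the three grey ones in the cradle, each saddled in the gap between two below - the second row first, then the peak - with all ports to the front of the cradle; leave the grey ones in place and the other things on the bench alone, and turn the lamp off again at the end.

Things in the scene. Friction and masses are not known exactly. Their poses are not given: they have to be found in the camera images.
- red: buffer vessel lying in the blue tray, axis 32 mm above the table: red tube, 34 mm thick and 64 mm long (to grip), between two round aluminium caps 56 mm across, 28 mm long; 0.45 kg. A brass port 14 mm thick sticks out 24 mm from one cap; the other, blind end is flat. Origin on the axis midway between the caps, x along the axis to the port. It rolls when pushed. May be absent
- yellow: buffer vessel lying in the blue tray, axis 32 mm above the table: yellow tube, 34 mm thick and 64 mm long (to grip), between two round aluminium caps 56 mm across, 28 mm long; 0.45 kg. A brass port 14 mm thick sticks out 24 mm from one cap; the other, blind end is flat. Origin on the axis midway between the caps, x along the axis to the port. It rolls when pushed. May be absent
- blue: buffer vessel lying in the blue tray, axis 32 mm above the table: blue tube, 34 mm thick and 64 mm long (to grip), between two round aluminium caps 56 mm across, 28 mm long; 0.45 kg. A brass port 14 mm thick sticks out 24 mm from one cap; the other, blind end is flat. Origin on the axis midway between the caps, x along the axis to the port. It rolls when pushed. May be absent
- red_port (a point): tip of the red vessel's brass port, on its axis, 84 mm from the middle
- yellow_port (a point): tip of the yellow vessel's brass port, on its axis, 84 mm from the middle
- blue_port (a point): tip of the blue vessel's brass port, on its axis, 84 mm from the middle
- grey1: already checked vessel, same shape and size with a grey tube, lying in the cradle's bottom row, port to the front (cradle -x); origin and axes as the others. Loose; stays where it is.
- grey2: already checked vessel, same shape and size with a grey tube, lying in the cradle's bottom row, port to the front (cradle -x); origin and axes as the others. Loose; stays where it is.
- grey3: already checked vessel, same shape and size with a grey tube, lying in the cradle's bottom row, port to the front (cradle -x); origin and axes as the others. Loose; stays where it is.
- cradle: fixed grey cradle on a green rubber mat 2 mm thick: plate 150 x 200 x 12 mm, origin at the centre of its underside, front is -x. At front and back two bars 6 mm wide, 140 mm high stand at x = -+70, y = -+15 mm: vessels fit between front and back bars with 8 mm play each way. Grey1, 2, 3 lie along x in saddle blocks at y = -60, 0, +60 mm, axes 42 mm above the table
- tray: fixed dark blue foam tray, 346 x 221 mm, origin at the centre of its underside, floor 4 mm thick; three bays side by side along its x, 112 mm apart, each for one vessel lying roughly along the tray's y; partitions 30 mm high, but only 12 mm in the middle 70 mm of their length to let fingers in; end rims 14 mm
- gap1 (a point): where the origin of a vessel lies that is saddled over the gap between grey1 and grey2 (89 mm above the table)
- gap2 (a point): the same over the gap between grey2 and grey3, 60 mm beside gap1 (89 mm above the table)
- peak (a point): where the origin of a vessel lies on top, saddled over the gap between the two of the second row (137 mm above the table)
- aim (a point): aim point in the air of the fixed inspection camera (white box with a black lens and white ring light on a stand 0.21 m high, base 110 x 130 mm, at the back of the bench): 180 mm in front of the lens on its level optical axis, 170 mm above the table. +x points to the lens, y is level across the view, z up. A viewed vessel's origin belongs here
- lamp_unit: fixed white lamp supply box, 110 x 85 mm, 45 mm high, with the rotary switch on top; origin at the centre of its underside
- lamp_grip (a point): the switch's axis, vertical, at the height to grip (82 mm above the table). The switch has a black bar grip 42 mm long, 14 mm thick, 38 mm high. Its x axis runs along the bar and turns with it; at joint 0 the bar lies along the lamp unit's x.
- lamp (a joint): angle of the lamp switch in rad: 0 is off, grows clockwise as seen from above to the stop at 1.57 (on); stays where it is left (friction 0.04 N m)
- gauge: bystander: pressure gauge lying on its back, 62 mm across, 30 mm high, brass stem to its -x
- tape: bystander: white roll of sealing tape, 54 mm across, 18 mm high
- oil: bystander: small white bottle with a red cap, 48 mm across, 100 mm high
- wrench: bystander: wrench, 170 mm long
- calculator: bystander: pocket calculator, 150 x 75 x 16 mm

How it is judged:
On the way, in this order (a step that is already met when the one before it is completed fails the run):
1. the lamp switch is turned fully clockwise to on (value of joint lamp above 1.35 rad), for 0.2 s.
2. the red vessel is held at the aim point with its brass port facing the lens (x of red in the frame of aim between -0.045 and 0.045 m and y of red in the frame of aim between -0.03 and 0.03 m and z of red in the frame of aim between -0.03 and 0.03 m and angle between the x axis of red and the x axis of aim, either way round below 0.26 rad and x of red_port in the frame of aim above 0 m), for 0.8 s.
3. the red vessel is held at the aim point broadside to the lens (x of red in the frame of aim between -0.045 and 0.045 m and y of red in the frame of aim between -0.03 and 0.03 m and z of red in the frame of aim between -0.03 and 0.03 m and angle between the x axis of red and the y axis of aim, either way round below 0.26 rad), for 0.8 s.
4. the red vessel is held at the aim point with its blind end facing the lens (x of red in the frame of aim between -0.045 and 0.045 m and y of red in the frame of aim between -0.03 and 0.03 m and z of red in the frame of aim between -0.03 and 0.03 m and angle between the x axis of red and the x axis of aim, either way round below 0.26 rad and x of red_port in the frame of aim below 0 m), for 0.8 s.
5. the yellow vessel is held at the aim point with its brass port facing the lens (x of yellow in the frame of aim between -0.045 and 0.045 m and y of yellow in the frame of aim between -0.03 and 0.03 m and z of yellow in the frame of aim between -0.03 and 0.03 m and angle between the x axis of yellow and the x axis of aim, either way round below 0.26 rad and x of yellow_port in the frame of aim above 0 m), for 0.8 s.
6. the yellow vessel is held at the aim point broadside to the lens (x of yellow in the frame of aim between -0.045 and 0.045 m and y of yellow in the frame of aim between -0.03 and 0.03 m and z of yellow in the frame of aim between -0.03 and 0.03 m and angle between the x axis of yellow and the y axis of aim, either way round below 0.26 rad), for 0.8 s.
7. the yellow vessel is held at the aim point with its blind end facing the lens (x of yellow in the frame of aim between -0.045 and 0.045 m and y of yellow in the frame of aim between -0.03 and 0.03 m and z of yellow in the frame of aim between -0.03 and 0.03 m and angle between the x axis of yellow and the x axis of aim, either way round below 0.26 rad and x of yellow_port in the frame of aim below 0 m), for 0.8 s.
8. the blue vessel is held at the aim point with its brass port facing the lens (x of blue in the frame of aim between -0.045 and 0.045 m and y of blue in the frame of aim between -0.03 and 0.03 m and z of blue in the frame of aim between -0.03 and 0.03 m and angle between the x axis of blue and the x axis of aim, either way round below 0.26 rad and x of blue_port in the frame of aim above 0 m), for 0.8 s.
9. the blue vessel is held at the aim point broadside to the lens (x of blue in the frame of aim between -0.045 and 0.045 m and y of blue in the frame of aim between -0.03 and 0.03 m and z of blue in the frame of aim between -0.03 and 0.03 m and angle between the x axis of blue and the y axis of aim, either way round below 0.26 rad), for 0.8 s.
10. the blue vessel is held at the aim point with its blind end facing the lens (x of blue in the frame of aim between -0.045 and 0.045 m and y of blue in the frame of aim between -0.03 and 0.03 m and z of blue in the frame of aim between -0.03 and 0.03 m and angle between the x axis of blue and the x axis of aim, either way round below 0.26 rad and x of blue_port in the frame of aim below 0 m), for 0.8 s.
At the end, for the whole second after the job is handed in: Every present coloured vessel lies in the cradle saddled in a gap (origin within 16 mm of gap1, gap2 or peak), its axis within 0.15 rad of the cradle's and its port to the front, at rest; the grey vessels are within 30 mm of where they were; the lamp switch is back at off (below 0.25 rad) (value of joint lamp below 0.25 rad and (distance between red and gap1 below 0.016 m or distance between red and gap2 below 0.016 m or distance between red and peak below 0.016 m) and x of each of red_port, yellow_port, blue_port in the frame of cradle below -0.06 m and angle between the x axis of each of red, yellow, blue and the x axis of cradle, either way round below 0.15 rad and linear speed of each of red, yellow, blue below 0.02 m/s and (distance between yellow and gap1 below 0.016 m or distance between yellow and gap2 below 0.016 m or distance between yellow and peak below 0.016 m) and (distance between blue and gap1 below 0.016 m or distance between blue and gap2 below 0.016 m or distance between blue and peak below 0.016 m) and distance of each of grey1, grey2, grey3 from where it was at the start of the episode below 0.03 m); the robot touches nothing.
It fails at once if a bystander (gauge, tape, oil, wrench, calculator) is shoved more than 40 mm (distance of any of gauge, tape, oil, wrench, calculator from where it was at the start of the episode above 0.04 m).
It fails at once if something is held at the camera's aim point while the lamp is not on (distance between the grasp point and aim below 0.03 m and contact force between the fingers and anything else above 3 N and value of joint lamp below 1.2 rad).
Of red, yellow, blue only 2 to 3 are there at a start; the rules pass over those that are not, and their reading is None.
At some moment in a run one of red, yellow, blue may be knocked a few centimetres aside while the robot is not near it.
It also fails if it takes over 210 s, if anything falls off the work surface, if the arm or the gripper's body presses on something with over 40 N, if the wrist force passes 120 N, or if a joint passes its speed limit or range.

## Working session

There is one attempt and no reset: what is moved stays moved. The work goes in short steps, Python scripts to look and compute and a tool call to move; the robot and the scene stay as the last step left them, time stands still between calls to the robot, and variables do not carry over. Pictures are saved under pics/ and viewed, at most 14 in all, crops included, and the job is handed in when it is done.

Besides the shell and the picture viewer there is one more tool, called after ">>>" as name(argument=value, ...), one argument or row to a line, values as JSON. apply_moves: Moves the arm, as the interface text tells. Its arguments: {"type":"object","properties":{"plan":{"type":"array"},"gripper":{"type":"number"},"squeeze":{"type":"number"}},"required":["plan"]}

```bash
mkdir -p pics; ls; python3 - <<'E'
from bench import robot
import cv2,numpy as np,pickle
print(robot.read_state())
d={}
for n in("scene","top"):
    c=robot.camera(n); d[n]=c
    cv2.imwrite(f"pics/{n}0.png",c["image"][:,:,::-1])
    print(n,c["fx"],c["fy"],c["cx"],c["cy"],c["D"],c["R"],c["t"],(c["range_z"]>0).mean())
pickle.dump(d,open("c0.pkl","wb"))
E
```

```text
pics
{'time_s': 0.0, 'joints': array([ 1.07192926e+00,  2.21251576e-01,  1.52761473e+00,  6.27370063e-06,
        1.39471299e+00, -1.26070119e-01]), 'qd': array([-4.62464702e-04,  9.46799118e-04,  1.38405951e-05, -5.17329131e-04,
        4.25905622e-04,  9.05017497e-04]), 'tau': array([-8.32599271e-04, -4.96885121e+01, -3.89405072e+01, -3.40851620e-04,
        1.08827025e-02,  2.22032270e-05]), 'tcp_pos': array([0.22732748, 0.58153433, 0.23018157]), 'ee_rot': array([-3.08294563e-04,  1.85321417e-01,  9.82677458e-01, -9.44275388e-04]), 'wrist_force': array([ 0.86291743, -0.8735412 ,  0.09685987]), 'moment': array([-0.00288015, -0.00382707, -0.04181404]), 'gripper_force': 0.0, 'finger_gap': 0.9999847508417143}
scene 381.6139189992332 381.6139189992332 319.3434874740152 204.37295789248884 [-0.0036727  0.         0.         0.         0.       ] [[ 0.35057267  0.93643169  0.01394585]
 [ 0.73602569 -0.26627762 -0.62238446]
 [-0.57910707  0.22845549 -0.78258744]] [-0.18597356 -0.26186738  1.58355421] 0.99626171875
top 463.2640878401832 463.2640878401832 318.0074192323321 204.74346237960725 [-0.04162025  0.          0.          0.          0.        ] [[-0.01006452 -0.9997296   0.02096255]
 [-0.98274657  0.00601737 -0.18485931]
 [ 0.18468319 -0.02246139 -0.9825414 ]] [0.02381344 0.50256692 1.17279035] 0.99596484375
```

View pics/scene0.png

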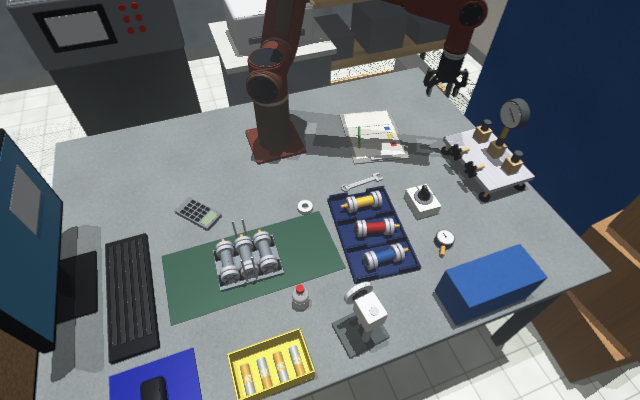

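View pics/top0.png

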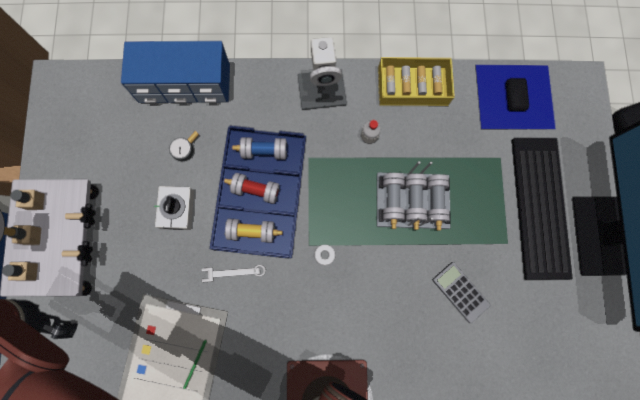

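```bash
cat > h.py <<'E'
import numpy as np,cv2,pickle
def cloud(c):
    K=np.array([[c["fx"],0,c["cx"]],[0,c["fy"],c["cy"]],[0,0,1]]);h,w=c["range_z"].shape
    u,v=np.meshgrid(np.arange(w),np.arange(h))
    p=cv2.undistortPoints(np.stack([u,v],-1).reshape(-1,1,2).astype(float),K,np.array(c["D"])).reshape(h,w,2)
    z=c["range_z"][...,None].astype(float)
    X=np.concatenate([p*z,z],-1)
    return (X-np.array(c["t"]))@np.array(c["R"])
def proj(c,X):
    K=np.array([[c["fx"],0,c["cx"]],[0,c["fy"],c["cy"]],[0,0,1]])
    return cv2.projectPoints(np.atleast_2d(np.array(X,float)),cv2.Rodrigues(np.array(c["R"]))[0],np.array(c["t"]),K,np.array(c["D"]))[0].reshape(-1,2)
def masks(c):
    hsv=cv2.cvtColor(c["image"],cv2.COLOR_RGB2HSV);H,S,V=[hsv[...,i].astype(int) for i in range(3)]
    return {"red":((H<6)|(H>174))&(S>150)&(V>70),"yellow":(H>=20)&(H<32)&(S>130)&(V>90),
     "blue":(H>100)&(H<118)&(S>130)&(V>85),"brass":(H>=10)&(H<=20)&(S>120)&(V>90)}
E
python3 - <<'E'
from h import *
d=pickle.load(open("c0.pkl","rb"))
t=d["top"];X=cloud(t);x,y,z=X[...,0],X[...,1],X[...,2]
s=d["scene"];Xs=cloud(s)
for n,P in(("top",X),("scene",Xs)):
  m=(abs(P[...,2])<.02)&(P[...,0]>.4)&(P[...,0]<.9);print(n,"table z",np.median(P[...,2][m]))
im=t["image"]
cv2.imwrite("pics/a.png",cv2.resize(im[30:270,140:460],None,fx=2.5,fy=2.5,interpolation=cv2.INTER_CUBIC)[:,:,::-1])
for n,c,P in(("top",t,X),("scene",s,Xs)):
  for k,m in masks(c).items():
    m=m&(P[...,0]>.35)&(P[...,0]<.85)&(abs(P[...,1])<.45)
    nn,l,st,ce=cv2.connectedComponentsWithStats(m.astype(np.uint8))
    for i in range(1,nn):
      if st[i,4]>12: print(n,k,st[i,4],ce[i].round(1),P[l==i].mean(0).round(4),"zmax",P[l==i][:,2].max().round(3))
# camera stand & lamp clouds
for n,c,P in(("top",t,X),("scene",s,Xs)):
  m=(P[...,2]>.12)&(P[...,0]>.7)&(P[...,0]<.95)&(abs(P[...,1])<.15)
  q=P[m];print(n,"cam head",len(q),q.min(0).round(3),q.max(0).round(3)); 
  r=cv2.minAreaRect((q[:,:2]*1000).astype(np.float32));print(r)
  for lo,hi in((.035,.055),(.07,.1)):
    m=(P[...,2]>lo)&(P[...,2]<hi)&(P[...,0]>.4)&(P[...,0]<.75)&(P[...,1]>.3)&(P[...,1]<.5)
    q=P[m];print("lamp",lo,len(q),q.mean(0).round(4),cv2.minAreaRect((q[:,:2]*1000).astype(np.float32)))
E
```

```text
top table z 0.0005179056133124576
scene table z -0.0001062892002061147
top red 47 [373.1 124.3] [ 0.7061 -0.1252  0.0986] zmax 0.109
top red 253 [253.  187.6] [0.5503 0.1916 0.0448] zmax 0.056
top yellow 542 [416.6  93.9] [ 0.822  -0.2619  0.0312] zmax 0.063
top yellow 50 [397.5 103.8] [ 0.7996 -0.2099  0.0131] zmax 0.021
top yellow 30 [434.3 104.1] [ 0.7997 -0.316   0.0116] zmax 0.016
top yellow 265 [248.4 230.2] [0.4367 0.2016 0.0454] zmax 0.054
top blue 997 [185.6  75.5] [0.8298 0.361  0.1293] zmax 0.136
top blue 501 [255.4 142. ] [0.6839 0.19   0.024 ] zmax 0.054
top blue 24 [290.4 139.3] [0.6976 0.0943 0.0038] zmax 0.009
top blue 21 [300.3 143. ] [0.6871 0.0664 0.0033] zmax 0.012
top brass 53 [406.2  89. ] [ 0.8384 -0.234   0.0268] zmax 0.033
top brass 52 [437.3  89. ] [ 0.8393 -0.3232  0.0261] zmax 0.034
top brass 25 [193.4 137.9] [0.6984 0.3619 0.0179] zmax 0.025
top brass 26 [393.3 223. ] [ 0.4527 -0.1775  0.0472] zmax 0.052
top brass 32 [438.2 225.1] [ 0.4463 -0.2961  0.047 ] zmax 0.053
top brass 16 [275.1 232.2] [0.432  0.1328 0.0375] zmax 0.044
scene red 137 [375.3 226. ] 
[... 1671 characters left out ...]
154 [0.5008 0.4005 0.0457] ((565.440185546875, 402.9901428222656), (93.11638641357422, 239.9531707763672), 87.69805908203125)
lamp 0.07 123 [0.4997 0.401  0.0853] ((500.6562194824219, 402.83538818359375), (15.303869247436523, 41.1889762878418), 81.06100463867188)
scene cam head 1254 [ 0.799 -0.04   0.134] [0.902 0.039 0.214]
((850.743408203125, 3.8477210998535156), (98.56744384765625, 78.60066986083984), 5.836950302124023)
lamp 0.035 493 [0.5125 0.3942 0.0445] ((561.4070434570312, 402.77716064453125), (91.32245635986328, 232.7136688232422), 89.90209197998047)
lamp 0.07 65 [0.5054 0.3992 0.0826] ((503.7198486328125, 401.4208984375), (14.888559341430664, 43.978424072265625), 82.58541870117188)
```

View pics/a.png

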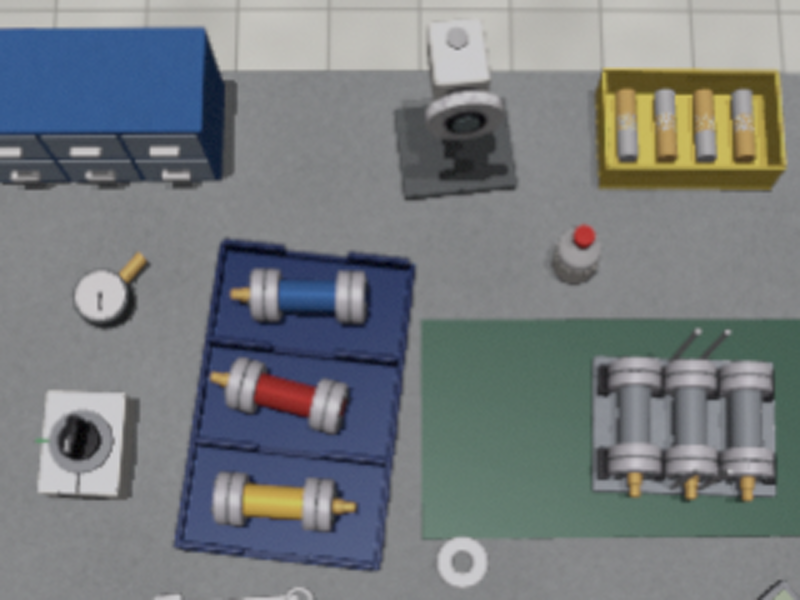

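```bash
cat >> h.py <<'E'
def rect(q):
    (cx,cy),(w,h),a=cv2.minAreaRect((q[:,:2]*1000).astype(np.float32))
    if w<h: w,h,a=h,w,a+90
    return np.array([cx/1000,cy/1000]),round(w),round(h),(a+90)%180-90
def vessel(c,P,k,guess):
    m=masks(c)[k]&(np.hypot(P[...,0]-guess[0],P[...,1]-guess[1])<.09)&(P[...,2]>.035)
    ys,xs=np.nonzero(m); u=np.median(np.c_[xs,ys],0)
    ctr=P[m].mean(0)[:2]
    v=(P[...,2]>.043)&(P[...,2]<.075)&(np.hypot(P[...,0]-ctr[0],P[...,1]-ctr[1])<.068)
    q=P[v]; R=rect(q)
    b=masks(c)["brass"]&(np.hypot(P[...,0]-ctr[0],P[...,1]-ctr[1])<.11)&(P[...,2]>.02)
    pb=P[b].mean(0)[:2] if b.sum() else ctr*np.nan
    tq=P[m];pc=np.linalg.svd((tq-tq.mean(0))[:,:2],full_matrices=False)[2][0]
    yaw=np.arctan2(*(pb-R[0])[::-1])
    return dict(n=int(m.sum()),tube=ctr.round(4),rect=(R[0].round(4),R[1],R[2],round(R[3],1)),tubeyaw=round(np.degrees(np.arctan2(pc[1],pc[0])),1),port=pb.round(4),portyaw=round(np.degrees(yaw),1))
E
python3 - <<'E'
from h import *
d=pickle.load(open("c0.pkl","rb"))
G={"red":(.553,.19),"yellow":(.44,.2),"blue":(.67,.182)}
for n in d:
  c=d[n];P=cloud(c);x,y,z=P[...,0],P[...,1],P[...,2]
  for k in G: print(n,k,vessel(c,P,k,G[k]))
  # greys
  m=(z>.052)&(z<.08)&(x>.38)&(x<.66)&(y<-.12)&(y>-.36)
  nn,l,st,ce=cv2.connectedComponentsWithStats(m.astype(np.uint8),connectivity=4)
  q=P[m];print(n,"grey all",rect(q),len(q))
  for i in range(1,nn):
    if st[i,4]>100: q=P[l==i];print("  grey",st[i,4],rect(q))
  m=(z>.006)&(z<.02)&(x>.38)&(x<.66)&(y<-.12)&(y>-.36); print("  plate",rect(P[m]))
  m=(z>.1)&(x>.38)&(x<.66)&(y<-.12)&(y>-.36);print("  bars",m.sum(),P[m].round(3)[:12].tolist())
  # tray
  m=(z>.008)&(z<.03)&(x>.36)&(x<.76)&(y>.06)&(y<.3)&(masks(c)["blue"]|(c["image"][...,2]>c["image"][...,0]*1.5));
  print("  tray",rect(P[m]))
  # cam head
  m=(z>.205)&(x>.75)&(x<.95)&(abs(y)<.12);print("  headtop",m.sum(),rect(P[m]),P[m][:,2].mean())
  m=(z>.004)&(z<.03)&(x>.7)&(x<.95)&(y<.1)&(y>-.1);print("  base",m.sum(),rect(P[m]),np.median(P[m][:,2]))
  m=(z>.125)&(x>.77)&(x<.83)&(abs(y)<.06);q=P[m]
  ce=q.mean(0)
  for _ in range(4):
    nrm=np.linalg.svd(q-ce,full_matrices=False)[2][2];r=(q-ce)@nrm;q=q[abs(r)<max(.003,1.0*r.std())];ce=q.mean(0)
  print("  ring",len(q),ce.round(4),nrm.round(3),q.min(0).round(3),q.max(0).round(3))
  m=(z>.042)&(z<.05)&(x>.43)&(x<.57)&(y>.33)&(y<.47);print("  lampbox",rect(P[m]))
  m=(z>.076)&(z<.1)&(x>.43)&(x<.57)&(y>.33)&(y<.47);print("  bar",m.sum(),rect(P[m]))
E
```

```text
scene red {'n': 137, 'tube': array([0.5589, 0.1873]), 'rect': (array([0.5555, 0.1871]), 125, 50, 73.9), 'tubeyaw': np.float64(-103.1), 'port': array([0.5116, 0.2272]), 'portyaw': np.float64(137.6)}
scene yellow {'n': 129, 'tube': array([0.4449, 0.1977]), 'rect': (array([0.4425, 0.1992]), 127, 49, 85.5), 'tubeyaw': np.float64(-95.0), 'port': array([0.4449, 0.1559]), 'portyaw': np.float64(-86.8)}
scene blue {'n': 157, 'tube': array([0.6693, 0.1682]), 'rect': (array([0.6668, 0.1664]), 128, 51, 88.7), 'tubeyaw': np.float64(-91.7), 'port': array([0.6692, 0.2439]), 'portyaw': np.float64(88.2)}
scene grey all (array([ 0.52390417, -0.24253676]), 170, 143, 87.99578094482422) 1320
  grey 435 (array([ 0.52396149, -0.2422216 ]), 143, 50, -2.162994384765625)
  grey 425 (array([ 0.52529486, -0.18245615]), 128, 50, -1.916717529296875)
  grey 455 (array([ 0.52242371, -0.30228162]), 124, 51, -1.8481826782226562)
  plate (array([ 0.50698654, -0.23334111]), 255, 219, -1.4233016967773438)
  bars 73 [[0.452, -0.227, 0.14], [0.455, -0.224, 0.143], [0.453, -0.225, 0.135], [0.457, -0.222, 0.139], [0.45, -0.
[... 1788 characters left out ...]
 [0.593, -0.257, 0.137], [0.591, -0.257, 0.144], [0.592, -0.261, 0.14], [0.593, -0.226, 0.127], [0.591, -0.227, 0.135], [0.59, -0.229, 0.137], [0.592, -0.256, 0.129]]
  tray (array([0.54920551, 0.18011118]), 343, 218, -6.502006530761719)
  headtop 66 (array([ 0.83757141, -0.00107925]), 84, 36, -0.9052505493164062) 0.20747243525322093
  base 1372 (array([8.20884338e-01, 4.64431763e-04]), 242, 197, -0.41075897216796875) 0.010842108222169126
  ring 260 [ 8.013e-01 -7.000e-04  1.752e-01] [-0.991 -0.114  0.071] [ 0.795 -0.038  0.135] [0.809 0.037 0.213]
  lampbox (array([0.50137909, 0.40576556]), 110, 93, -2.0247955322265625)
  bar 107 (array([0.50068762, 0.40277658]), 41, 15, -9.833213806152344)
```

```bash
cat > go.py <<'E'
import sys,numpy as np
from bench import robot
# usage: go.py "x y z phi" ... ; prints calls (end rows) for each leg, split to <=100mm per tool axis
def pose():
    s=robot.read_state();w,a,b,c=s["ee_rot"];p=s["tcp_pos"]
    X=np.array([1-2*(b*b+c*c),2*(a*b+w*c)]);return p,np.degrees(np.arctan2(X[1],X[0])),s
def plan(p,ph,wps):
    for w in wps:
        T=np.array(w[:3],float);f=w[3]
        d=T-p;r=np.radians(ph);ex=np.array([np.cos(r),np.sin(r),0]);ey=np.array([np.sin(r),-np.cos(r),0])
        n=int(np.ceil(max(abs(d@ex),abs(d@ey),abs(d[2]))/.0999)) or 1
        for i in range(n):
            q=p+d/n*0+ (T-p)/(n-i); sp=0 if i else ((ph-f+180)%360-180)/180
            r=np.radians(ph);ex=np.array([np.cos(r),np.sin(r),0]);ey=np.array([np.sin(r),-np.cos(r),0]);e=q-p
            # keep within limits after rotation
            v=[e@ex*10,e@ey*10,-e[2]*10]
            print("  [%.3f, %.3f, %.3f, %.4f]"%(*v,sp),"dist %.0f mm turn %.0f"%(np.linalg.norm(e)*1000,sp*180))
            p=q;ph=ph-sp*180
        print("-- at",np.round(p,3),round(ph,1))
if __name__=="__main__":
    p,ph,s=pose();print("t",round(s["time_s"],1),"tcp",p.round(4),"phi",round(ph,1),"j",np.degrees(s["joints"]).round(0),"gap",round(s["finger_gap"]*85.4,1),"F",s["wrist_force"].round(1))
    plan(p,ph,[[float(v) for v in a.split()] for a in sys.argv[1:]])
E
python3 go.py ".502 .402 .2 171.5" ".502 .402 .064 171.5"
python3 - <<'E'
from h import *
d=pickle.load(open("c0.pkl","rb"));P=cloud(d["scene"]);x,y,z=P[...,0],P[...,1],P[...,2]
for a in np.arange(.2,.6,.1):
  print(a,[round(float(z[(x>a)&(x<a+.1)&(y>b)&(y<b+.05)&(z<.22)].max()),3) for b in(.45,.5,.55,.6,.65)])
E
```

```text
t 0.1 tcp [0.2274 0.5816 0.2303] phi 158.6 j [61. 13. 88. -0. 80. -7.] gap 85.3 F [-0.3  0.1  0.4]
  [-0.803, -0.168, 0.076, -0.0714] dist 82 mm turn -13
  [-0.745, -0.343, 0.076, 0.0000] dist 82 mm turn 0
  [-0.745, -0.343, 0.076, 0.0000] dist 82 mm turn 0
  [-0.745, -0.343, 0.076, 0.0000] dist 82 mm turn 0
-- at [0.502 0.402 0.2  ] 171.5
  [0.000, 0.000, 0.680, 0.0000] dist 68 mm turn 0
  [0.000, 0.000, 0.680, 0.0000] dist 68 mm turn 0
-- at [0.502 0.402 0.064] 171.5
0.2 [0.011, 0.005, 0.005, 0.075, 0.074]
0.30000000000000004 [0.004, 0.005, 0.114, 0.113, 0.093]
0.4000000000000001 [0.006, 0.004, 0.114, 0.115, 0.095]
0.5000000000000001 [0.004, 0.006, 0.091, 0.091, 0.076]
```

>>> apply_moves(
  plan=[
    [-0.4,-0.08,0.04,-0.035],
    [-0.803,-0.168,0.076,-0.0714],
    [-0.803,-0.168,0.076,-0.0714],
  ],
  gripper=50,
  squeeze=60,
)

```text
time_s: 0.4
tcp_pos: [0.2996, 0.5343, 0.2224]
ee_rot: [0.0, 0.075, 0.997, -0.001]
wrist_force: [-0.4, -0.5, -0.1]
finger_gap: 0.588
gripper_force: 0.0
```

>>> apply_moves(
  plan=[
    [-0.37,-0.17,0.04,0],
    [-0.745,-0.343,0.076,0],
    [-0.745,-0.343,0.076,0],
  ],
)

```text
time_s: 0.7
tcp_pos: [0.3679, 0.4896, 0.215]
ee_rot: [0.0, 0.077, 0.997, -0.001]
wrist_force: [0.0, 1.5, 0.2]
finger_gap: 0.582
gripper_force: 0.0
```

>>> apply_moves(
  plan=[
    [-0.37,-0.17,0.04,0],
    [-0.745,-0.343,0.076,0],
  ],
)

```text
time_s: 0.9
tcp_pos: [0.4329, 0.4478, 0.2083]
ee_rot: [-0.0, 0.074, 0.997, 0.0]
wrist_force: [0.1, 0.1, 1.0]
finger_gap: 0.583
gripper_force: 0.0
```

>>> apply_moves(
  plan=[
    [-0.37,-0.17,0.04,0],
    [-0.745,-0.343,0.076,0],
    [-0.745,-0.343,0.076,0],
    [-0.745,-0.343,0.076,0],
  ],
)

```text
time_s: 1.3
tcp_pos: [0.5019, 0.4023, 0.2003]
ee_rot: [-0.001, 0.075, 0.997, -0.0]
wrist_force: [-0.6, -0.1, -0.2]
finger_gap: 0.585
gripper_force: 0.0
```

```bash
python3 go.py ".502 .402 .064 171.5"
```

```text
t 1.3 tcp [0.5019 0.4023 0.2003] phi 171.4 j [ 32.  16.  86.   0.  77. -50.] gap 50.0 F [-0.6 -0.1 -0.2]
  [-0.001, -0.001, 0.681, -0.0008] dist 68 mm turn -0
  [-0.001, -0.001, 0.681, 0.0000] dist 68 mm turn 0
-- at [0.502 0.402 0.064] 171.5
```

>>> apply_moves(
  plan=[
    [0,0,0.34,0],
    [0,0,0.68,0],
    [0,0,0.68,0],
  ],
)

```text
time_s: 1.6
tcp_pos: [0.4971, 0.4017, 0.1272]
ee_rot: [-0.004, 0.073, 0.997, -0.003]
wrist_force: [0.0, -1.1, -0.5]
finger_gap: 0.582
gripper_force: 0.0
```

>>> apply_moves(
  plan=[
    [0,0,0.34,0],
    [0,0,0.68,0],
    [0,0,0.68,0],
    [0,0,0.68,0],
  ],
)

```text
time_s: 2.0
tcp_pos: [0.5016, 0.4033, 0.0661]
ee_rot: [-0.0, 0.074, 0.997, 0.0]
wrist_force: [0.4, 0.0, 0.3]
finger_gap: 0.587
gripper_force: 0.0
```

>>> apply_moves(
  plan=[
    [0,0,0,0],
    [0,0,0,0],
    [0,0,0,0],
    [0,0,0,0],
    [0,0,0,0],
    [0,0,0,0],
  ],
  gripper=0,
  squeeze=40,
)

```text
time_s: 2.6
tcp_pos: [0.5033, 0.4018, 0.0678]
ee_rot: [0.001, 0.074, 0.997, -0.0]
wrist_force: [-2.5, -6.2, 8.3]
finger_gap: 0.153
gripper_force: 40.0
```

>>> apply_moves(
  plan=[
    [0,0,0,0.045],
    [0,0,0,0.09],
    [0,0,0,0.135],
    [0,0,0,0.18],
    [0,0,0,0.225],
    [0,0,0,0.27],
    [0,0,0,0.315],
    [0,0,0,0.36],
    [0,0,0,0.405],
    [0,0,0,0.45],
  ],
)

```text
time_s: 3.6
tcp_pos: [0.5004, 0.3991, 0.0677]
ee_rot: [0.001, 0.706, 0.708, -0.004]
wrist_force: [-15.1, -16.1, 20.5]
finger_gap: 0.156
gripper_force: 41.8
```

>>> apply_moves(
  plan=[
    [0,0,0,0.02],
    [0,0,0,0.02],
    [0,0,0,0.02],
    [0,0,0,0.02],
  ],
)

```text
time_s: 4.0
tcp_pos: [0.5003, 0.3991, 0.0677]
ee_rot: [0.001, 0.725, 0.688, -0.004]
wrist_force: [-14.5, -16.6, 21.0]
finger_gap: 0.153
gripper_force: 42.5
```

```bash
python3 go.py; python3 -c "
from bench import robot;print(robot.read_state()['moment'])"
```

```text
t 4.0 tcp [0.5003 0.3991 0.0677] phi 87.0 j [32. 24. 92. -0. 65. 35.] gap 13.1 F [-14.5 -16.6  21. ]
[-2.8575854   2.27519858  0.55131658]
```

>>> apply_moves(
  plan=[
    [0,0,0,0],
    [0,0,0,0],
    [0,0,0,0],
    [0,0,0,0],
  ],
  gripper=50,
)

```text
time_s: 4.4
tcp_pos: [0.5024, 0.4026, 0.0652]
ee_rot: [0.0, 0.726, 0.688, 0.0]
wrist_force: [0.9, -0.1, -0.3]
finger_gap: 0.585
gripper_force: 0.0
```

>>> apply_moves(
  plan=[
    [0,0,-0.3,0],
    [0,0,-0.7,0],
    [0,0,-1,0],
    [0,0,-1,0],
  ],
)

```text
time_s: 4.8
tcp_pos: [0.5052, 0.4044, 0.1713]
ee_rot: [0.001, 0.726, 0.688, 0.005]
wrist_force: [0.7, -0.3, -0.0]
finger_gap: 0.583
gripper_force: 0.0
```

```bash
cat > look.py <<'E'
from h import *
from bench import robot
import sys
G={"red":(.554,.1875),"yellow":(.44,.199),"blue":(.6655,.1665)}
for n in ("top","scene"):
  c=robot.camera(n);P=cloud(c);x,y,z=P[...,0],P[...,1],P[...,2]
  pickle.dump(c,open(n+".pkl","wb"))
  for k in sys.argv[1:]:
    if k=="lamp":
      m=(z>.076)&(z<.095)&(np.hypot(x-.502,y-.402)<.035);print(n,"bar",m.sum(),rect(P[m]) if m.sum()>5 else "")
    else:
      g=G[k]
      try: print(n,k,vessel(c,P,k,g))
      except Exception as e: print(n,k,e)
E
python3 look.py lamp red yellow blue; python3 go.py ".45 .3 .22 78" ".554 .1875 .15 75" ".554 .1875 .012 75"
```

```text
top bar 78 (array([0.50042355, 0.39836911]), 34, 14, 89.25835418701172)
top red {'n': 239, 'tube': array([0.5508, 0.1913]), 'rect': (array([0.5534, 0.1907]), 132, 52, 74.9), 'tubeyaw': np.float64(-105.1), 'port': array([0.4755, 0.2126]), 'portyaw': np.float64(164.3)}
top yellow {'n': 236, 'tube': array([0.437 , 0.2023]), 'rect': (array([0.4387, 0.1986]), 126, 51, 86.2), 'tubeyaw': np.float64(-94.8), 'port': array([0.4367, 0.1768]), 'portyaw': np.float64(-95.3)}
top blue {'n': 246, 'tube': array([0.6616, 0.1685]), 'rect': (array([0.663 , 0.1663]), 126, 53, 88.0), 'tubeyaw': np.float64(-89.4), 'port': array([0.6623, 0.2407]), 'portyaw': np.float64(90.5)}
scene bar 53 (array([0.50225201, 0.40012509]), 40, 16, 85.06537628173828)
scene red {'n': 139, 'tube': array([0.5592, 0.1873]), 'rect': (array([0.5559, 0.1863]), 124, 51, 74.3), 'tubeyaw': np.float64(-103.0), 'port': array([0.516 , 0.2299]), 'portyaw': np.float64(132.5)}
scene yellow {'n': 129, 'tube': array([0.4455, 0.1989]), 'rect': (array([0.4418, 0.1989]), 125, 49, 85.9), 'tubeyaw': np.float64(-97.1), 'port': array([0.4435, 0.1572]), 'portyaw': np.float64(-87.7)}
scene blue {'n': 160, 'tube': array([0.6693, 0.1678]), 'rect': (array([0.6671, 0.1666]), 128, 51, 87.5), 'tubeyaw': np.float64(-90.6), 'port': array([0.6689, 0.2443]), 'portyaw': np.float64(88.7)}
t 4.9 tcp [0.5027 0.4028 0.1659] phi 86.9 j [32. 18. 88.  0. 74. 35.] gap 50.2 F [-0.6 -0.5 -0.7]
  [-0.528, -0.235, -0.271, 0.0494] dist 64 mm turn 9
  [-0.558, -0.151, -0.271, 0.0000] dist 64 mm turn 0
-- at [0.45 0.3  0.22] 78.0
  [-0.442, 0.626, 0.350, 0.0167] dist 84 mm turn 3
  [-0.409, 0.648, 0.350, 0.0000] dist 84 mm turn 0
-- at [0.554 0.188 0.15 ] 75.0
  [0.000, 0.000, 0.690, 0.0000] dist 69 mm turn 0
  [0.000, 0.000, 0.690, 0.0000] dist 69 mm turn 0
-- at [0.554 0.188 0.012] 75.0
```

```bash
python3 go.py ".554 .1875 .15 75" ".554 .1875 .012 75"
```

```text
t 4.9 tcp [0.5027 0.4028 0.1659] phi 86.9 j [32. 18. 88.  0. 74. 35.] gap 50.2 F [-0.6 -0.5 -0.7]
  [-0.707, 0.210, 0.053, 0.0661] dist 74 mm turn 12
  [-0.649, 0.351, 0.053, 0.0000] dist 74 mm turn 0
  [-0.649, 0.351, 0.053, 0.0000] dist 74 mm turn 0
-- at [0.554 0.188 0.15 ] 75.0
  [0.000, 0.000, 0.690, 0.0000] dist 69 mm turn 0
  [0.000, 0.000, 0.690, 0.0000] dist 69 mm turn 0
-- at [0.554 0.188 0.012] 75.0
```

>>> apply_moves(
  plan=[
    [-0.35,0.1,0.025,0.033],
    [-0.707,0.21,0.053,0.066],
    [-0.707,0.21,0.053,0.066],
  ],
  gripper=62,
)

```text
time_s: 5.2
tcp_pos: [0.5188, 0.3264, 0.1567]
ee_rot: [0.0, 0.795, 0.607, -0.003]
wrist_force: [-0.2, -0.1, 1.0]
finger_gap: 0.727
gripper_force: 0.0
```

>>> apply_moves(
  plan=[
    [-0.32,0.17,0.025,0],
    [-0.649,0.351,0.053,0],
    [-0.649,0.351,0.053,0],
  ],
)

```text
time_s: 5.5
tcp_pos: [0.5361, 0.2553, 0.152]
ee_rot: [-0.0, 0.794, 0.608, -0.002]
wrist_force: [-0.8, 0.1, -0.3]
finger_gap: 0.726
gripper_force: 0.0
```

>>> apply_moves(
  plan=[
    [-0.32,0.17,0.025,0],
    [-0.649,0.351,0.053,0],
    [-0.649,0.351,0.053,0],
    [-0.649,0.351,0.053,0],
  ],
)

```text
time_s: 5.9
tcp_pos: [0.5529, 0.1872, 0.1479]
ee_rot: [-0.001, 0.794, 0.608, -0.001]
wrist_force: [-0.1, -0.4, -0.2]
finger_gap: 0.727
gripper_force: 0.0
```

>>> apply_moves(
  plan=[
    [0,0,0.3,0],
    [0,0,0.69,0],
    [0,0,0.69,0],
  ],
)

```text
time_s: 6.2
tcp_pos: [0.5482, 0.1878, 0.074]
ee_rot: [-0.003, 0.793, 0.61, -0.005]
wrist_force: [-1.4, 0.7, -0.8]
finger_gap: 0.73
gripper_force: 0.0
```

```bash
python3 go.py ".554 .1875 .012 75"
```

```text
t 6.2 tcp [0.5482 0.1878 0.074 ] phi 75.1 j [ 11.  16. 101.   0.  63.  26.] gap 62.3 F [-1.4  0.7 -0.8]
  [0.012, 0.057, 0.620, 0.0006] dist 62 mm turn 0
-- at [0.554 0.188 0.012] 75.0
```

>>> apply_moves(
  plan=[
    [0,0,0.25,0],
    [0,0,0.45,0],
    [0,0,0.62,0],
    [0,0,0.62,0],
    [0,0,0.62,0],
  ],
)

```text
time_s: 6.7
tcp_pos: [0.5538, 0.1881, 0.0191]
ee_rot: [0.0, 0.793, 0.609, 0.0]
wrist_force: [0.2, 0.3, 0.7]
finger_gap: 0.725
gripper_force: 0.0
```

```bash
python3 go.py ".554 .1875 .012 75"
```

```text
t 6.7 tcp [0.5538 0.1881 0.0191] phi 75.1 j [ 11.  21. 102.   0.  57.  26.] gap 61.9 F [0.2 0.3 0.7]
  [-0.005, 0.003, 0.071, 0.0004] dist 7 mm turn 0
-- at [0.554 0.188 0.012] 75.0
```

>>> apply_moves(
  plan=[
    [0,0,0.07,0],
    [0,0,0.07,0],
    [0,0,0.07,0],
  ],
)

```text
time_s: 7.0
tcp_pos: [0.5538, 0.1872, 0.0115]
ee_rot: [0.0, 0.793, 0.609, 0.0]
wrist_force: [0.1, 0.1, 0.4]
finger_gap: 0.725
gripper_force: 0.0
```

>>> apply_moves(
  plan=[
    [0,0,0,0],
    [0,0,0,0],
    [0,0,0,0],
    [0,0,0,0],
    [0,0,0,0],
    [0,0,0,0],
    [0,0,0,0],
  ],
  gripper=15,
  squeeze=60,
)

```text
time_s: 7.7
tcp_pos: [0.5536, 0.1871, 0.0114]
ee_rot: [0.0, 0.793, 0.609, 0.0]
wrist_force: [-2.3, -1.7, 6.1]
finger_gap: 0.376
gripper_force: 59.2
```

>>> apply_moves(
  plan=[
    [0,0,-0.2,0],
    [0,0,-0.45,0],
    [0,0,-0.7,0],
    [0,0,-0.9,0],
    [0,0,-1,0],
    [0,0,-1,0],
  ],
)

```text
time_s: 8.3
tcp_pos: [0.5542, 0.1872, 0.1118]
ee_rot: [0.0, 0.793, 0.609, 0.001]
wrist_force: [-0.0, 0.0, -4.1]
finger_gap: 0.38
gripper_force: 60.8
```

```bash
python3 go.py ".554 .1875 .152 75" ".622 -.02 .152 6"
```

```text
t 8.3 tcp [0.5542 0.1872 0.1118] phi 75.0 j [ 11.  14. 100.  -0.  67.  26.] gap 32.4 F [-0.   0.  -4.1]
  [0.003, -0.003, -0.402, 0.0000] dist 40 mm turn 0
-- at [0.554 0.188 0.152] 75.0
  [-0.914, 0.597, -0.000, 0.3833] dist 109 mm turn 69
  [0.230, 1.067, -0.000, 0.0000] dist 109 mm turn 0
-- at [ 0.622 -0.02   0.152] 6.0
```

```bash
python3 go.py ".585 .105 .152 40" ".61 .03 .152 6" ".622 -.02 .152 6"
```

```text
t 8.3 tcp [0.5542 0.1872 0.1118] phi 75.0 j [ 11.  14. 100.  -0.  67.  26.] gap 32.4 F [-0.   0.  -4.1]
  [-0.714, 0.510, -0.402, 0.1945] dist 97 mm turn 35
-- at [0.585 0.105 0.152] 40.0
  [-0.291, 0.735, -0.000, 0.1889] dist 79 mm turn 34
-- at [0.61  0.03  0.152] 6.0
  [0.067, 0.510, -0.000, 0.0000] dist 51 mm turn 0
-- at [ 0.622 -0.02   0.152] 6.0
```

>>> apply_moves(
  plan=[
    [-0.07,0.05,-0.2,0.02],
    [-0.2,0.15,-0.402,0.06],
    [-0.37,0.26,-0.402,0.1],
    [-0.54,0.38,-0.402,0.147],
    [-0.714,0.51,-0.402,0.1945],
  ],
)

```text
time_s: 8.8
tcp_pos: [0.5832, 0.1042, 0.1489]
ee_rot: [-0.001, 0.941, 0.339, -0.002]
wrist_force: [0.0, 0.2, -4.0]
finger_gap: 0.379
gripper_force: 60.9
```

>>> apply_moves(
  plan=[
    [-0.07,0.17,0,0.045],
    [-0.14,0.36,0,0.09],
    [-0.22,0.55,0,0.14],
    [-0.291,0.735,0,0.189],
  ],
)

```text
time_s: 9.2
tcp_pos: [0.6081, 0.0291, 0.1485]
ee_rot: [-0.0, 0.999, 0.055, -0.002]
wrist_force: [-0.9, -0.2, -4.5]
finger_gap: 0.375
gripper_force: 60.8
```

>>> apply_moves(
  plan=[
    [0.02,0.17,0,0],
    [0.04,0.35,0,0],
    [0.067,0.51,0,0],
    [0.067,0.51,0,0],
    [0.067,0.51,0,0],
    [0.067,0.51,0,0],
  ],
)

```text
time_s: 9.8
tcp_pos: [0.6216, -0.0195, 0.151]
ee_rot: [-0.0, 0.998, 0.058, -0.0]
wrist_force: [-0.4, 0.1, -4.5]
finger_gap: 0.381
gripper_force: 60.8
```

```bash
python3 go.py; python3 - <<'E'
from h import *
from bench import robot
for n in("top","scene"):
  c=robot.camera(n);pickle.dump(c,open(n+".pkl","wb"))
a=pickle.load(open("top.pkl","rb"));b=pickle.load(open("scene.pkl","rb"))
A=cv2.resize(a["image"][20:260,130:450],(400,300));B=cv2.resize(b["image"][170:350,240:480],(400,300))
cv2.imwrite("pics/b.png",cv2.resize(np.hstack([A,B]),None,fx=1,fy=1)[:,:,::-1])
print(proj(a,[.622,-.02,.17]),proj(b,[.622,-.02,.17]))
E
```

```text
t 9.8 tcp [ 0.6216 -0.0195  0.151 ] phi 6.7 j [-9. 16. 92.  0. 72. 74.] gap 32.5 F [-0.4  0.1 -4.5]
[[334.98392399 146.82982581]] [[324.87024563 237.92434347]]
```

View pics/b.png

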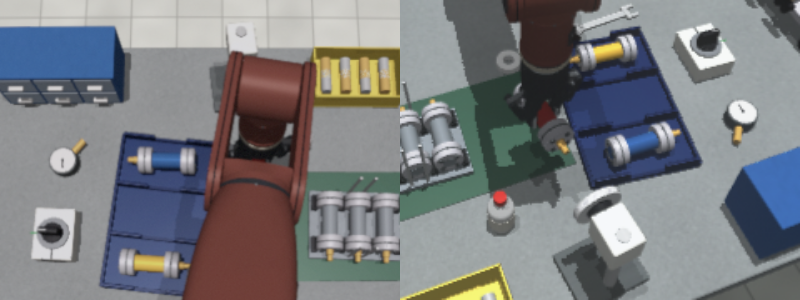

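>>> apply_moves(
  plan=[
    [0,0,0,0],
    [0,0,0,0],
    [0,0,0,0],
    [0,0,0,0],
    [0,0,0,0],
    [0,0,0,0],
    [0,0,0,0],
    [0,0,0,0],
    [0,0,0,0],
    [0,0,0,0],
  ],
)

```text
time_s: 10.9
tcp_pos: [0.6218, -0.02, 0.1512]
ee_rot: [-0.0, 0.998, 0.058, 0.0]
wrist_force: [0.7, -0.2, -4.9]
finger_gap: 0.382
gripper_force: 60.8
```

>>> apply_moves(
  plan=[
    [0,0,0,-0.045],
    [0,0,0,-0.09],
    [0,0,0,-0.135],
    [0,0,0,-0.18],
    [0,0,0,-0.225],
    [0,0,0,-0.27],
    [0,0,0,-0.315],
    [0,0,0,-0.36],
    [0,0,0,-0.405],
    [0,0,0,-0.45],
  ],
)

```text
time_s: 11.9
tcp_pos: [0.6218, -0.02, 0.1512]
ee_rot: [-0.0, 0.72, 0.694, -0.0]
wrist_force: [0.4, 0.2, -5.1]
finger_gap: 0.378
gripper_force: 60.8
```

>>> apply_moves(
  plan=[
    [0,0,0,-0.045],
    [0,0,0,-0.045],
    [0,0,0,-0.045],
    [0,0,0,-0.045],
    [0,0,0,-0.045],
    [0,0,0,-0.045],
    [0,0,0,-0.045],
    [0,0,0,-0.045],
    [0,0,0,-0.045],
    [0,0,0,-0.045],
  ],
)

```text
time_s: 12.9
tcp_pos: [0.6218, -0.02, 0.1512]
ee_rot: [-0.0, 0.671, 0.741, -0.0]
wrist_force: [-0.5, -0.4, -3.8]
finger_gap: 0.378
gripper_force: 60.8
```

```bash
python3 go.py;  python3 - <<'E'
from h import *
from bench import robot
c=robot.camera("scene");pickle.dump(c,open("scene.pkl","wb"))
cv2.imwrite("pics/c.png",cv2.resize(c["image"][170:350,240:480],(600,450))[:,:,::-1])
P=cloud(c);m=masks(c)
for k in("red","brass"):
  mm=m[k]&(P[...,2]>.12)&(P[...,2]<.22)&(np.hypot(P[...,0]-.622,P[...,1]+.02)<.12);print(k,mm.sum(),P[mm].mean(0).round(4))
E
```

```text
t 12.9 tcp [ 0.6218 -0.02    0.1512] phi 95.7 j [ -9.  16.  92.   0.  72. -15.] gap 32.3 F [-0.5 -0.4 -3.8]
red 14 [ 0.628  -0.0439  0.1841]
brass 13 [0.6182 0.0559 0.1759]
```

View pics/c.png

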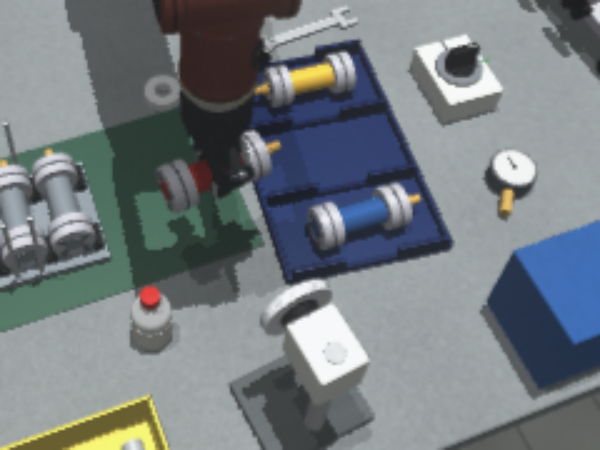

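>>> apply_moves(
  plan=[
    [0,0,0,-0.045],
    [0,0,0,-0.09],
    [0,0,0,-0.135],
    [0,0,0,-0.18],
    [0,0,0,-0.225],
    [0,0,0,-0.27],
    [0,0,0,-0.315],
    [0,0,0,-0.36],
    [0,0,0,-0.405],
    [0,0,0,-0.45],
  ],
)

```text
time_s: 13.95
tcp_pos: [0.6218, -0.02, 0.1512]
ee_rot: [0.0, 0.026, 1.0, 0.0]
wrist_force: [0.6, -0.2, -3.8]
finger_gap: 0.376
gripper_force: 60.9
```

>>> apply_moves(
  plan=[
    [0,0,0,-0.05],
    [0,0,0,-0.05],
    [0,0,0,-0.05],
    [0,0,0,-0.05],
    [0,0,0,-0.05],
    [0,0,0,-0.05],
    [0,0,0,-0.05],
    [0,0,0,-0.05],
    [0,0,0,-0.05],
    [0,0,0,-0.05],
  ],
)

```text
time_s: 14.95
tcp_pos: [0.6218, -0.02, 0.1512]
ee_rot: [-0.0, -0.05, 0.999, -0.0]
wrist_force: [-0.6, -0.1, -5.3]
finger_gap: 0.379
gripper_force: 60.8
```

```bash
cat > held.py <<'E'
import sys
from h import *
# along-axis extents of a held vessel at broadside: held.py x y phi(port yaw)
x,y,f=map(float,sys.argv[1:4]);c=pickle.load(open("scene.pkl","rb"));P=cloud(c)
u=np.array([np.cos(np.radians(f)),np.sin(np.radians(f))]);v=np.array([-u[1],u[0]])
D=P[...,:2]-[x,y];s=D@u*1000;w=D@v*1000;z=P[...,2]
m=(abs(w)<35)&(z>.13)&(z<.205)&(abs(s)<100)
print(np.histogram(s[m],np.arange(-76,100,4)))
for lo,hi in((-75,-40),(40,68)):
  q=m&(s>lo)&(s<hi);print(q.sum(),"z max",z[q].max(),"s",s[q].min(),s[q].max())
E
python3 held.py .6218 -.02 95.7
python3 go.py ".61 -.1 .20 178" ".5214 -.2715 .20 178" ".5214 -.2715 .14 178"
```

```text
(array([ 0,  0,  0, 33, 60, 25, 27, 31, 28, 31, 22,  5, 17, 18, 17, 21, 45,
       24,  7,  4,  3,  1,  0,  0,  0,  0,  3, 19, 25, 21, 27, 23, 26, 25,
        4,  1,  7,  5,  4,  4,  0,  0,  0]), array([-76, -72, -68, -64, -60, -56, -52, -48, -44, -40, -36, -32, -28,
       -24, -20, -16, -12,  -8,  -4,   0,   4,   8,  12,  16,  20,  24,
        28,  32,  36,  40,  44,  48,  52,  56,  60,  64,  68,  72,  76,
        80,  84,  88,  92,  96]))
204 z max 0.2013096421984592 s -63.39648989792902 -40.285401322125566
127 z max 0.20121987850026107 s 40.22519075313489 67.5292911671755
t 14.9 tcp [ 0.6218 -0.02    0.1512] phi -174.3 j [  -9.   16.   92.   -0.   72. -105.] gap 32.4 F [-0.6 -0.1 -5.3]
  [0.197, -0.785, -0.488, 0.0428] dist 94 mm turn 8
-- at [ 0.61 -0.1   0.2 ] -182.0
  [0.413, -0.872, -0.000, 0.0000] dist 97 mm turn 0
  [0.413, -0.872, -0.000, 0.0000] dist 97 mm turn 0
-- at [ 0.521 -0.272  0.2  ] -182.0
  [0.000, 0.000, 0.600, 0.0000] dist 60 mm turn 0
-- at [ 0.521 -0.272  0.14 ] -182.0
```

>>> apply_moves(
  plan=[
    [0.03,-0.1,-0.15,0.01],
    [0.08,-0.28,-0.488,0.02],
    [0.13,-0.5,-0.488,0.03],
    [0.197,-0.785,-0.488,0.043],
  ],
)

```text
time_s: 15.35
tcp_pos: [0.6112, -0.1011, 0.2035]
ee_rot: [0.002, 0.019, 1.0, -0.001]
wrist_force: [0.3, 0.8, -4.5]
finger_gap: 0.378
gripper_force: 61.0
```

>>> apply_moves(
  plan=[
    [0.13,-0.29,0,0],
    [0.26,-0.58,0,0],
    [0.413,-0.872,0,0],
  ],
)

```text
time_s: 15.65
tcp_pos: [0.5652, -0.1877, 0.2015]
ee_rot: [0.001, 0.018, 1.0, -0.001]
wrist_force: [0.7, -0.2, -3.6]
finger_gap: 0.38
gripper_force: 61.0
```

>>> apply_moves(
  plan=[
    [0.13,-0.29,0,0],
    [0.26,-0.58,0,0],
    [0.413,-0.872,0,0],
    [0.413,-0.872,0,0],
    [0.413,-0.872,0,0],
    [0.413,-0.872,0,0],
  ],
)

```text
time_s: 16.25
tcp_pos: [0.5216, -0.2713, 0.2008]
ee_rot: [0.0, 0.018, 1.0, -0.0]
wrist_force: [0.2, -1.0, -4.1]
finger_gap: 0.379
gripper_force: 60.9
```

```bash
python3 go.py ".5214 -.2715 .11 178" ".5214 -.2715 .075 178"; python3 - <<'E'
from h import *
from bench import robot
c=robot.camera("scene");pickle.dump(c,open("scene.pkl","wb"))
cv2.imwrite("pics/d.png",cv2.resize(c["image"][170:320,190:390],(600,450),interpolation=cv2.INTER_CUBIC)[:,:,::-1])
E
```

```text
t 16.2 tcp [ 0.5216 -0.2713  0.2008] phi 177.9 j [ -35.    9.   95.    0.   76. -123.] gap 32.4 F [ 0.2 -1.  -4.1]
  [0.002, -0.002, 0.908, -0.0003] dist 91 mm turn -0
-- at [ 0.521 -0.272  0.11 ] 178.0
  [0.000, 0.000, 0.350, 0.0000] dist 35 mm turn 0
-- at [ 0.521 -0.272  0.075] 178.0
```

View pics/d.png

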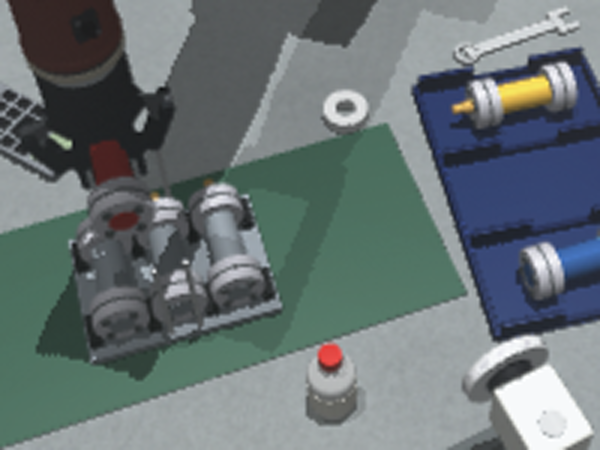

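>>> apply_moves(
  plan=[
    [0,0,0.25,0],
    [0,0,0.5,0],
    [0,0,0.7,0],
    [0,0,0.9,0],
    [0,0,0.9,0],
  ],
)

```text
time_s: 16.8
tcp_pos: [0.5196, -0.2689, 0.1066]
ee_rot: [-0.003, 0.017, 1.0, 0.002]
wrist_force: [1.0, 0.2, -5.8]
finger_gap: 0.38
gripper_force: 60.8
```

>>> apply_moves(
  plan=[
    [0,0,0.1,0],
    [0,0,0.2,0],
    [0,0,0.3,0],
    [0,0,0.37,0],
    [0,0,0.37,0],
    [0,0,0.37,0],
  ],
)

```text
time_s: 17.4
tcp_pos: [0.5212, -0.2714, 0.0729]
ee_rot: [-0.0, 0.018, 1.0, 0.0]
wrist_force: [-0.0, 0.4, -4.8]
finger_gap: 0.377
gripper_force: 61.0
```

```bash
python3 go.py ".5214 -.2715 .069 178"
```

```text
t 17.4 tcp [ 0.5212 -0.2714  0.0729] phi 178.0 j [ -35.   17.  100.    0.   63. -123.] gap 32.2 F [-0.   0.4 -4.8]
  [-0.002, -0.000, 0.039, -0.0002] dist 4 mm turn -0
-- at [ 0.521 -0.272  0.069] 178.0
```

>>> apply_moves(
  plan=[
    [0,0,0.015,0],
    [0,0,0.025,0],
    [0,0,0.035,0],
    [0,0,0.035,0],
  ],
)

```text
time_s: 17.8
tcp_pos: [0.5214, -0.2715, 0.0696]
ee_rot: [0.0, 0.018, 1.0, -0.0]
wrist_force: [-0.6, -0.5, -4.6]
finger_gap: 0.381
gripper_force: 61.0
```

>>> apply_moves(
  plan=[
    [0,0,0.01,0],
    [0,0,0.02,0],
    [0,0,0.02,0],
  ],
)

```text
time_s: 18.1
tcp_pos: [0.5216, -0.2728, 0.0691]
ee_rot: [0.0, 0.018, 1.0, -0.001]
wrist_force: [-4.1, -2.5, 4.6]
finger_gap: 0.38
gripper_force: 62.0
```

>>> apply_moves(
  plan=[
    [0,0,0,0],
    [0,0,0,0],
    [0,0,0,0],
    [0,0,0,0],
    [0,0,0,0],
  ],
  gripper=50,
)

```text
time_s: 18.6
tcp_pos: [0.5213, -0.2713, 0.0674]
ee_rot: [0.0, 0.018, 1.0, 0.0]
wrist_force: [-1.0, 0.4, 0.8]
finger_gap: 0.585
gripper_force: 0.0
```

>>> apply_moves(
  plan=[
    [0,0,-0.1,0],
    [0,0,-0.3,0],
    [0,0,-0.6,0],
    [0,0,-1,0],
    [0,0,-1,0],
  ],
)

```text
time_s: 19.1
tcp_pos: [0.5248, -0.2738, 0.1752]
ee_rot: [0.005, 0.018, 1.0, -0.003]
wrist_force: [1.6, -1.0, 0.4]
finger_gap: 0.586
gripper_force: 0.0
```

```bash
python3 go.py ".545 -.12 .2 120" ".5 .1 .2 86" ".44 .199 .11 86" ".44 .199 .03 86"
```

```text
t 19.1 tcp [ 0.5248 -0.2738  0.1752] phi 178.0 j [ -35.   10.   96.    0.   73. -123.] gap 50.1 F [ 1.6 -1.   0.4]
  [-0.074, 0.772, -0.124, 0.3221] dist 79 mm turn 58
  [0.616, 0.472, -0.124, 0.0000] dist 79 mm turn 0
-- at [ 0.545 -0.12   0.2  ] 120.0
  [0.710, 0.237, -0.000, 0.1889] dist 75 mm turn 34
  [0.721, -0.201, -0.000, 0.0000] dist 75 mm turn 0
  [0.721, -0.201, -0.000, 0.0000] dist 75 mm turn 0
-- at [0.5 0.1 0.2] 86.0
  [0.946, -0.668, 0.900, 0.0000] dist 147 mm turn 0
-- at [0.44  0.199 0.11 ] 86.0
  [0.000, 0.000, 0.800, 0.0000] dist 80 mm turn 0
-- at [0.44  0.199 0.03 ] 86.0
```

>>> apply_moves(
  plan=[
    [-0.02,0.2,-0.124,0.045],
    [-0.03,0.35,-0.124,0.09],
    [-0.04,0.5,-0.124,0.135],
    [-0.06,0.6,-0.124,0.18],
    [-0.07,0.7,-0.124,0.225],
    [-0.074,0.772,-0.124,0.27],
    [-0.074,0.772,-0.124,0.322],
  ],
  gripper=62,
)

```text
time_s: 19.8
tcp_pos: [0.5315, -0.1935, 0.1801]
ee_rot: [-0.0, 0.496, 0.868, 0.0]
wrist_force: [-0.4, -0.5, 0.0]
finger_gap: 0.721
gripper_force: 0.0
```

>>> apply_moves(
  plan=[
    [0.3,0.23,-0.06,0],
    [0.616,0.472,-0.124,0],
    [0.616,0.472,-0.124,0],
  ],
)

```text
time_s: 20.1
tcp_pos: [0.5412, -0.1138, 0.1935]
ee_rot: [0.0, 0.493, 0.87, 0.001]
wrist_force: [-0.1, 0.7, 0.1]
finger_gap: 0.722
gripper_force: 0.0
```

>>> apply_moves(
  plan=[
    [0.17,0.06,0,0.047],
    [0.35,0.12,0,0.094],
    [0.53,0.18,0,0.14],
    [0.71,0.237,0,0.189],
  ],
)

```text
time_s: 20.5
tcp_pos: [0.5242, -0.0441, 0.1924]
ee_rot: [0.0, 0.728, 0.686, -0.0]
wrist_force: [0.5, -0.7, -0.3]
finger_gap: 0.726
gripper_force: 0.0
```

>>> apply_moves(
  plan=[
    [0.36,-0.1,0,0],
    [0.721,-0.2,0,0],
  ],
)

```text
time_s: 20.7
tcp_pos: [0.5081, 0.029, 0.1925]
ee_rot: [0.0, 0.726, 0.688, 0.0]
wrist_force: [0.6, 0.6, -0.5]
finger_gap: 0.724
gripper_force: 0.0
```

>>> apply_moves(
  plan=[
    [0.36,-0.1,0,0],
    [0.721,-0.2,0,0],
    [0.721,-0.2,0,0],
    [0.721,-0.2,0,0],
  ],
)

```text
time_s: 21.1
tcp_pos: [0.4921, 0.102, 0.1925]
ee_rot: [0.0, 0.725, 0.689, -0.0]
wrist_force: [0.1, 0.5, 0.5]
finger_gap: 0.726
gripper_force: 0.0
```

```bash
python3 look.py yellow blue; python3 - <<'E'
from h import *
c=pickle.load(open("top.pkl","rb"));b=pickle.load(open("scene.pkl","rb"))
A=cv2.resize(c["image"][100:260,220:460],(480,320),interpolation=cv2.INTER_CUBIC);B=cv2.resize(b["image"][180:310,200:420],(320,190))
B=np.vstack([B,np.zeros((130,320,3),np.uint8)])
cv2.imwrite("pics/e.png",np.hstack([A,B])[:,:,::-1])
for n,c in(("top",c),("scene",b)):
  P=cloud(c);m=masks(c)["red"]&(np.hypot(P[...,0]-.52,P[...,1]+.27)<.08);print(n,m.sum(),P[m].mean(0))
  q=P[(P[...,2]>.1)&(P[...,2]<.125)&(np.hypot(P[...,0]-.5214,P[...,1]+.2715)<.068)];print(rect(q),q[:,2].max())
E
python3 go.py
```

```text
top yellow {'n': 122, 'tube': array([0.4335, 0.1837]), 'rect': (array([0.4416, 0.1926]), 115, 41, 87.8), 'tubeyaw': np.float64(-144.0), 'port': array([0.4163, 0.1337]), 'portyaw': np.float64(-113.3)}
top blue index 0 is out of bounds for axis 0 with size 0
scene yellow {'n': 124, 'tube': array([0.4451, 0.2008]), 'rect': (array([0.444 , 0.1972]), 126, 47, 86.2), 'tubeyaw': np.float64(-93.8), 'port': array([0.4419, 0.1514]), 'portyaw': np.float64(-92.5)}
scene blue {'n': 162, 'tube': array([0.6695, 0.1681]), 'rect': (array([0.6666, 0.1663]), 127, 50, 88.6), 'tubeyaw': np.float64(-91.1), 'port': array([0.67  , 0.2433]), 'portyaw': np.float64(87.4)}
top 269 [ 0.52357111 -0.26793493  0.10257535]
(array([ 0.52155359, -0.26965964]), 129, 54, -1.9044723510742188) 0.12358579460770582
scene 150 [ 0.51876598 -0.2724445   0.10245575]
(array([ 0.52482251, -0.27225604]), 124, 51, -2.2443618774414062) 0.11944074165405577
t 21.2 tcp [0.4924 0.1008 0.1924] phi 87.0 j [  3.  -2. 108.  -0.  75.   6.] gap 61.9 F [-0.5  0.2  0.1]
  return _methods._mean(a, axis=axis, dtype=dtype,
  ret = um.true_divide(
h.py:23: RuntimeWarning: Mean of empty slice.
  ctr=P[m].mean(0)[:2]
h.py:28: RuntimeWarning: Mean of empty slice.
  tq=P[m];pc=np.linalg.svd((tq-tq.mean(0))[:,:2],full_matrices=False)[2][0]
```

View pics/e.png

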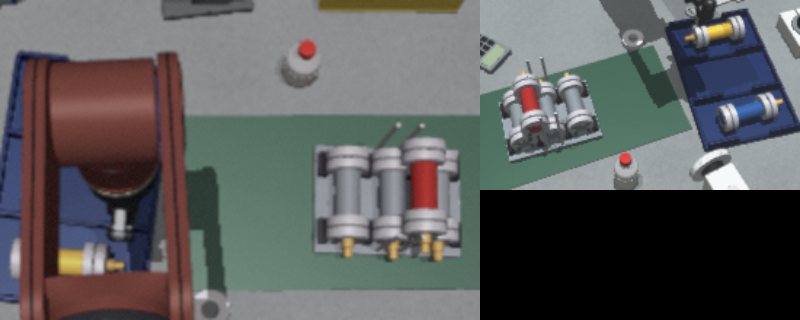

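```bash
python3 go.py ".441 .199 .11 86" ".441 .199 .04 86" ".441 .199 .0115 86"
```

```text
t 21.2 tcp [0.4924 0.1008 0.1924] phi 87.0 j [  3.  -2. 108.  -0.  75.   6.] gap 61.9 F [-0.5  0.2  0.1]
  [0.953, -0.566, 0.824, 0.0053] dist 138 mm turn 1
-- at [0.441 0.199 0.11 ] 86.0
  [0.000, 0.000, 0.700, 0.0000] dist 70 mm turn 0
-- at [0.441 0.199 0.04 ] 86.0
  [0.000, 0.000, 0.285, 0.0000] dist 28 mm turn 0
-- at [0.441 0.199 0.012] 86.0
```

>>> apply_moves(
  plan=[
    [0.3,-0.18,0.15,0],
    [0.6,-0.36,0.4,0.005],
    [0.953,-0.566,0.7,0.005],
    [0.953,-0.566,0.824,0.005],
    [0.953,-0.566,0.824,0.005],
    [0.953,-0.566,0.824,0.005],
  ],
)

```text
time_s: 21.8
tcp_pos: [0.4418, 0.1987, 0.1105]
ee_rot: [0.0, 0.731, 0.682, 0.0]
wrist_force: [-0.2, -0.1, 0.0]
finger_gap: 0.723
gripper_force: 0.0
```

>>> apply_moves(
  plan=[
    [0,0,0.25,0],
    [0,0,0.5,0],
    [0,0,0.7,0],
    [0,0,0.7,0],
    [0,0,0.7,0],
  ],
)

```text
time_s: 22.3
tcp_pos: [0.4422, 0.1992, 0.0412]
ee_rot: [0.0, 0.731, 0.682, 0.001]
wrist_force: [-0.2, 0.4, -0.9]
finger_gap: 0.73
gripper_force: 0.0
```

```bash
python3 go.py ".441 .199 .0115 86"
```

```text
t 22.3 tcp [0.4422 0.1992 0.0412] phi 86.0 j [ 15.   7. 116.  -0.  57.  19.] gap 62.3 F [-0.2  0.4 -0.9]
  [-0.002, -0.012, 0.297, -0.0001] dist 30 mm turn -0
-- at [0.441 0.199 0.012] 86.0
```

>>> apply_moves(
  plan=[
    [0,-0.01,0.15,0],
    [0,-0.01,0.297,0],
    [0,-0.01,0.297,0],
    [0,-0.01,0.297,0],
  ],
)

```text
time_s: 22.7
tcp_pos: [0.441, 0.2, 0.0117]
ee_rot: [0.001, 0.731, 0.682, 0.001]
wrist_force: [0.8, 0.7, -0.5]
finger_gap: 0.725
gripper_force: 0.0
```

>>> apply_moves(
  plan=[
    [0,0,0,0],
    [0,0,0,0],
    [0,0,0,0],
    [0,0,0,0],
    [0,0,0,0],
    [0,0,0,0],
    [0,0,0,0],
  ],
  gripper=15,
  squeeze=60,
)

```text
time_s: 23.4
tcp_pos: [0.4405, 0.2002, 0.0116]
ee_rot: [0.0, 0.731, 0.683, 0.001]
wrist_force: [-1.9, -0.4, 7.2]
finger_gap: 0.381
gripper_force: 58.9
```

>>> apply_moves(
  plan=[
    [0,0,-0.2,0],
    [0,0,-0.45,0],
    [0,0,-0.7,0],
    [0,0,-0.9,0],
    [0,0,-1,0],
    [0,0,-1,0],
  ],
)

```text
time_s: 24.0
tcp_pos: [0.4405, 0.2003, 0.1115]
ee_rot: [0.001, 0.731, 0.683, 0.001]
wrist_force: [0.2, -0.3, -4.3]
finger_gap: 0.379
gripper_force: 60.8
```

```bash
python3 go.py ".48 .14 .151 120" ".54 .07 .151 150" ".6 .0 .151 186" ".622 -.02 .151 186"
```

```text
t 24.0 tcp [0.4405 0.2003 0.1115] phi 86.1 j [ 15.   0. 115.   0.  65.  19.] gap 32.4 F [ 0.2 -0.3 -4.3]
  [-0.574, 0.435, -0.395, -0.1884] dist 82 mm turn -34
-- at [0.48  0.14  0.151] 120.0
  [-0.906, 0.170, -0.000, -0.1667] dist 92 mm turn -30
-- at [0.54  0.07  0.151] 150.0
  [-0.870, -0.306, -0.000, -0.2000] dist 92 mm turn -36
-- at [0.6   0.    0.151] 186.0
  [-0.198, -0.222, -0.000, 0.0000] dist 30 mm turn 0
-- at [ 0.622 -0.02   0.151] 186.0
```

>>> apply_moves(
  plan=[
    [-0.1,0.07,-0.15,-0.04],
    [-0.22,0.16,-0.395,-0.08],
    [-0.37,0.28,-0.395,-0.13],
    [-0.574,0.435,-0.395,-0.188],
  ],
)

```text
time_s: 24.4
tcp_pos: [0.4788, 0.1397, 0.1489]
ee_rot: [-0.0, 0.514, 0.858, -0.0]
wrist_force: [-0.1, -0.6, -3.9]
finger_gap: 0.376
gripper_force: 61.0
```

>>> apply_moves(
  plan=[
    [-0.2,0.04,0,-0.04],
    [-0.45,0.09,0,-0.08],
    [-0.7,0.13,0,-0.125],
    [-0.906,0.17,0,-0.167],
  ],
)

```text
time_s: 24.8
tcp_pos: [0.5357, 0.0663, 0.1476]
ee_rot: [-0.001, 0.275, 0.961, -0.0]
wrist_force: [-0.8, 0.1, -3.9]
finger_gap: 0.381
gripper_force: 60.9
```

>>> apply_moves(
  plan=[
    [-0.2,-0.07,0,-0.04],
    [-0.4,-0.14,0,-0.08],
    [-0.6,-0.2,0,-0.12],
    [-0.75,-0.26,0,-0.16],
    [-0.87,-0.306,0,-0.2],
  ],
)

```text
time_s: 25.3
tcp_pos: [0.5928, -0.0057, 0.1472]
ee_rot: [-0.002, -0.035, 0.999, 0.0]
wrist_force: [-0.5, -0.6, -3.6]
finger_gap: 0.377
gripper_force: 60.9
```

>>> apply_moves(
  plan=[
    [-0.1,-0.1,0,0],
    [-0.198,-0.222,0,0],
    [-0.198,-0.222,0,0],
    [-0.198,-0.222,0,0],
  ],
)

```text
time_s: 25.7
tcp_pos: [0.6145, -0.0259, 0.149]
ee_rot: [-0.001, -0.032, 1.0, 0.0]
wrist_force: [-0.3, 0.5, -4.1]
finger_gap: 0.38
gripper_force: 60.8
```

>>> apply_moves(
  plan=[
    [0,0,0,0],
    [0,0,0,0],
    [0,0,0,0],
    [0,0,0,0],
    [0,0,0,0],
    [0,0,0,0],
    [0,0,0,0],
    [0,0,0,0],
    [0,0,0,0],
    [0,0,0,0],
  ],
)

```text
time_s: 26.7
tcp_pos: [0.6146, -0.0258, 0.1497]
ee_rot: [-0.0, -0.033, 0.999, 0.0]
wrist_force: [-0.9, -0.7, -3.8]
finger_gap: 0.383
gripper_force: 60.8
```

```bash
python3 go.py; python3 look.py blue
```

```text
t 26.7 tcp [ 0.6146 -0.0258  0.1497] phi -176.3 j [ -10.   15.   93.   -0.   71. -103.] gap 32.7 F [-0.9 -0.7 -3.8]
top blue {'n': 247, 'tube': array([0.6616, 0.1687]), 'rect': (array([0.664 , 0.1664]), 125, 52, 88.5), 'tubeyaw': np.float64(-87.9), 'port': array([0.6623, 0.2422]), 'portyaw': np.float64(91.3)}
scene blue {'n': 161, 'tube': array([0.6697, 0.168 ]), 'rect': (array([0.6666, 0.1657]), 128, 53, 86.7), 'tubeyaw': np.float64(-90.2), 'port': array([0.6693, 0.2438]), 'portyaw': np.float64(88.1)}
```

>>> apply_moves(
  plan=[
    [0,0,0,0.045],
    [0,0,0,0.09],
    [-0.03,0.03,0,0.135],
    [-0.05,0.03,0,0.18],
    [-0.07,0.05,0,0.225],
    [-0.07,0.05,0,0.27],
    [-0.07,0.05,0,0.315],
    [-0.07,0.05,0,0.36],
    [-0.07,0.05,0,0.405],
    [-0.07,0.05,0,0.45],
  ],
)

```text
time_s: 27.8
tcp_pos: [0.6213, -0.0204, 0.1497]
ee_rot: [-0.0, 0.627, 0.779, -0.0]
wrist_force: [0.5, -0.7, -4.1]
finger_gap: 0.378
gripper_force: 60.7
```

>>> apply_moves(
  plan=[
    [0,0,0,0.04],
    [0,0,0,0.04],
    [0,0,0,0.04],
    [0,0,0,0.04],
    [0,0,0,0.04],
    [0,0,0,0.04],
    [0,0,0,0.04],
    [0,0,0,0.04],
    [0,0,0,0.04],
    [0,0,0,0.04],
  ],
)

```text
time_s: 28.8
tcp_pos: [0.6213, -0.0203, 0.1497]
ee_rot: [0.0, 0.672, 0.74, -0.0]
wrist_force: [-0.4, -0.3, -4.4]
finger_gap: 0.378
gripper_force: 60.7
```

```bash
python3 go.py; python3 - <<'E'
from h import *
from bench import robot
c=robot.camera("scene");pickle.dump(c,open("scene.pkl","wb"))
cv2.imwrite("pics/f.png",cv2.resize(c["image"][170:350,240:480],(400,300))[:,:,::-1])
E
```

```text
t 28.8 tcp [ 0.6213 -0.0203  0.1497] phi 95.5 j [ -9.  16.  92.  -0.  72. -15.] gap 32.3 F [-0.4 -0.3 -4.4]
```

View pics/f.png

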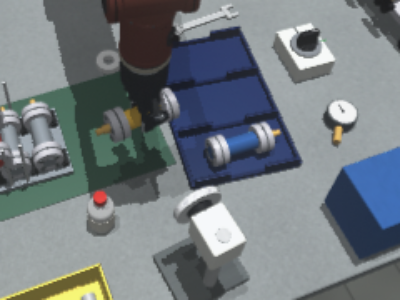

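>>> apply_moves(
  plan=[
    [0,0,0,0.045],
    [0,0,0,0.09],
    [0,0,0,0.135],
    [0,0,0,0.18],
    [0,0,0,0.225],
    [0,0,0,0.27],
    [0,0,0,0.315],
    [0,0,0,0.36],
    [0,0,0,0.405],
    [0,0,0,0.45],
  ],
)

```text
time_s: 29.85
tcp_pos: [0.6213, -0.0203, 0.1497]
ee_rot: [0.0, 0.992, 0.124, 0.0]
wrist_force: [-0.5, -0.2, -3.4]
finger_gap: 0.38
gripper_force: 60.8
```

>>> apply_moves(
  plan=[
    [0,0,0,0.047],
    [0,0,0,0.047],
    [0,0,0,0.047],
    [0,0,0,0.047],
    [0,0,0,0.047],
    [0,0,0,0.047],
    [0,0,0,0.047],
    [0,0,0,0.047],
    [0,0,0,0.047],
    [0,0,0,0.047],
  ],
)

```text
time_s: 30.85
tcp_pos: [0.6213, -0.0203, 0.1497]
ee_rot: [-0.0, 0.999, 0.053, -0.0]
wrist_force: [-0.4, -0.4, -3.5]
finger_gap: 0.379
gripper_force: 60.8
```

```bash
python3 held.py .6213 -.0203 -84.5
python3 go.py ".6 -.09 .20 -2" ".5236 -.2115 .20 -2" ".5236 -.2115 .11 -2"
```

```text
(array([ 0,  0,  0,  1, 13, 26, 27, 26, 26, 21, 15,  9,  0,  0,  0,  0,  1,
        4,  4,  5, 22, 48, 20, 16, 17, 17, 10, 16, 28, 29, 25, 34, 27, 27,
       63, 12,  9,  6,  7,  4,  5,  0,  0]), array([-76, -72, -68, -64, -60, -56, -52, -48, -44, -40, -36, -32, -28,
       -24, -20, -16, -12,  -8,  -4,   0,   4,   8,  12,  16,  20,  24,
        28,  32,  36,  40,  44,  48,  52,  56,  60,  64,  68,  72,  76,
        80,  84,  88,  92,  96]))
119 z max 0.19954355951493102 s -61.792982922842924 -40.23747081613989
217 z max 0.1996082694559219 s 40.05346872573671 67.44204240369525
t 30.9 tcp [ 0.6213 -0.0203  0.1497] phi 6.1 j [-9. 16. 92.  0. 72. 75.] gap 32.4 F [-0.4 -0.4 -3.5]
  [-0.286, 0.670, -0.503, 0.0449] dist 89 mm turn 8
-- at [ 0.6  -0.09  0.2 ] -2.0
  [-0.361, 0.620, -0.000, 0.0000] dist 72 mm turn 0
  [-0.361, 0.620, -0.000, 0.0000] dist 72 mm turn 0
-- at [ 0.524 -0.212  0.2  ] -2.0
  [0.000, 0.000, 0.900, 0.0000] dist 90 mm turn 0
-- at [ 0.524 -0.212  0.11 ] -2.0
```

>>> apply_moves(
  plan=[
    [-0.04,0.1,-0.15,0.01],
    [-0.11,0.25,-0.4,0.02],
    [-0.2,0.46,-0.503,0.03],
    [-0.286,0.67,-0.503,0.045],
  ],
)

```text
time_s: 31.25
tcp_pos: [0.6014, -0.0917, 0.2043]
ee_rot: [0.001, 1.0, -0.019, 0.003]
wrist_force: [0.6, -0.4, -4.0]
finger_gap: 0.378
gripper_force: 60.8
```

>>> apply_moves(
  plan=[
    [-0.12,0.2,0,0],
    [-0.24,0.41,0,0],
    [-0.361,0.62,0,0],
  ],
)

```text
time_s: 31.55
tcp_pos: [0.5612, -0.1523, 0.2015]
ee_rot: [0.0, 1.0, -0.018, 0.001]
wrist_force: [-0.1, -0.4, -3.8]
finger_gap: 0.379
gripper_force: 60.8
```

>>> apply_moves(
  plan=[
    [-0.12,0.2,0,0],
    [-0.24,0.41,0,0],
    [-0.361,0.62,0,0],
    [-0.361,0.62,0,0],
    [-0.361,0.62,0,0],
    [-0.361,0.62,0,0],
  ],
)

```text
time_s: 32.15
tcp_pos: [0.5238, -0.2112, 0.2007]
ee_rot: [0.0, 1.0, -0.018, 0.0]
wrist_force: [0.3, 0.3, -3.0]
finger_gap: 0.382
gripper_force: 60.8
```

```bash
python3 go.py ".5243 -.2115 .11 -2"
```

```text
t 32.1 tcp [ 0.5238 -0.2112  0.2007] phi -2.1 j [-30.   6.  99.   0.  76.  62.] gap 32.6 F [ 0.3  0.3 -3. ]
  [0.005, 0.002, 0.907, -0.0003] dist 91 mm turn -0
-- at [ 0.524 -0.212  0.11 ] -2.0
```

>>> apply_moves(
  plan=[
    [0.005,0,0.25,0],
    [0.005,0,0.5,0],
    [0.005,0,0.7,0],
    [0.005,0,0.9,0],
    [0.005,0,0.9,0],
  ],
)

```text
time_s: 32.65
tcp_pos: [0.5221, -0.2093, 0.1068]
ee_rot: [-0.002, 1.0, -0.017, -0.003]
wrist_force: [0.2, -0.2, -4.7]
finger_gap: 0.382
gripper_force: 60.7
```

>>> apply_moves(
  plan=[
    [0,0,0.1,0],
    [0,0,0.2,0],
    [0,0,0.3,0],
    [0,0,0.38,0],
    [0,0,0.38,0],
    [0,0,0.38,0],
  ],
)

```text
time_s: 33.25
tcp_pos: [0.5239, -0.2114, 0.0719]
ee_rot: [-0.0, 1.0, -0.018, -0.0]
wrist_force: [-0.2, -0.4, -3.8]
finger_gap: 0.378
gripper_force: 60.9
```

```bash
python3 go.py ".5243 -.2115 .068 -2"
```

```text
t 33.2 tcp [ 0.5239 -0.2114  0.0719] phi -2.0 j [-30.  14. 104.  -0.  62.  62.] gap 32.3 F [-0.2 -0.4 -3.8]
  [0.004, 0.001, 0.039, -0.0002] dist 4 mm turn -0
-- at [ 0.524 -0.212  0.068] -2.0
```

>>> apply_moves(
  plan=[
    [0,0,0.01,0],
    [0,0,0.02,0],
    [0,0,0.03,0],
    [0,0,0.03,0],
  ],
)

```text
time_s: 33.65
tcp_pos: [0.5242, -0.2117, 0.0695]
ee_rot: [0.0, 1.0, -0.018, 0.0]
wrist_force: [-1.0, -0.8, -2.1]
finger_gap: 0.375
gripper_force: 61.1
```

Near contact; release, retreat, and look for blue.

>>> apply_moves(
  plan=[
    [0,0,0.005,0],
    [0,0,0.005,0],
    [0,0,0.005,0],
    [0,0,0.005,0],
    [0,0,0.005,0],
  ],
  gripper=48,
)

```text
time_s: 34.15
tcp_pos: [0.524, -0.2114, 0.0687]
ee_rot: [0.0, 1.0, -0.018, 0.0]
wrist_force: [0.2, 0.2, 0.1]
finger_gap: 0.559
gripper_force: 0.0
```

>>> apply_moves(
  plan=[
    [0,0,-0.1,0],
    [0,0,-0.3,0],
    [0,0,-0.6,0],
    [0,0,-1,0],
    [0,0,-1,0],
    [0,0,-1,0],
  ],
)

```text
time_s: 34.75
tcp_pos: [0.5249, -0.2119, 0.1707]
ee_rot: [0.001, 1.0, -0.018, 0.002]
wrist_force: [0.1, 0.2, -0.2]
finger_gap: 0.565
gripper_force: 0.0
```

```bash
python3 go.py ".55 -.1 .2 60" ".6655 .1665 .17 88" ".6655 .1665 .08 88"  ".6655 .1665 .03 88"
```

```text
t 34.8 tcp [ 0.5249 -0.2119  0.1707] phi -2.0 j [-30.   7. 100.  -0.  72.  62.] gap 48.2 F [ 0.1  0.2 -0.2]
  [0.106, -0.564, -0.147, -0.3446] dist 59 mm turn -62
  [0.547, -0.171, -0.147, 0.0000] dist 59 mm turn 0
-- at [ 0.55 -0.1   0.2 ] 60.0
  [0.962, -0.111, 0.100, -0.1556] dist 97 mm turn -28
  [0.901, 0.354, 0.100, 0.0000] dist 97 mm turn 0
  [0.901, 0.354, 0.100, 0.0000] dist 97 mm turn 0
-- at [0.666 0.166 0.17 ] 88.0
  [0.000, 0.000, 0.900, 0.0000] dist 90 mm turn 0
-- at [0.666 0.166 0.08 ] 88.0
  [0.000, 0.000, 0.500, 0.0000] dist 50 mm turn 0
-- at [0.666 0.166 0.03 ] 88.0
```

>>> apply_moves(
  plan=[
    [0.02,-0.1,-0.147,-0.045],
    [0.04,-0.2,-0.147,-0.09],
    [0.06,-0.3,-0.147,-0.135],
    [0.08,-0.4,-0.147,-0.18],
    [0.1,-0.5,-0.147,-0.225],
    [0.106,-0.564,-0.147,-0.27],
    [0.106,-0.564,-0.147,-0.315],
    [0.106,-0.564,-0.147,-0.345],
  ],
  gripper=62,
)

```text
time_s: 35.55
tcp_pos: [0.5355, -0.1546, 0.1815]
ee_rot: [-0.001, 0.864, 0.503, -0.001]
wrist_force: [0.6, 0.0, 0.0]
finger_gap: 0.725
gripper_force: 0.0
```

>>> apply_moves(
  plan=[
    [0.27,-0.085,-0.07,0],
    [0.547,-0.171,-0.147,0],
  ],
)

```text
time_s: 35.75
tcp_pos: [0.5477, -0.099, 0.196]
ee_rot: [-0.001, 0.866, 0.5, -0.001]
wrist_force: [1.3, -0.2, 0.3]
finger_gap: 0.726
gripper_force: 0.0
```

>>> apply_moves(
  plan=[
    [0.24,-0.03,0.02,-0.04],
    [0.5,-0.06,0.05,-0.08],
    [0.75,-0.09,0.08,-0.12],
    [0.962,-0.111,0.1,-0.156],
  ],
)

```text
time_s: 36.15
tcp_pos: [0.5865, -0.0091, 0.186]
ee_rot: [-0.001, 0.716, 0.698, -0.001]
wrist_force: [0.8, -0.7, -0.1]
finger_gap: 0.729
gripper_force: 0.0
```

>>> apply_moves(
  plan=[
    [0.45,0.18,0.05,0],
    [0.901,0.354,0.1,0],
    [0.901,0.354,0.1,0],
    [0.901,0.354,0.1,0],
  ],
)

```text
time_s: 36.55
tcp_pos: [0.6245, 0.0796, 0.1757]
ee_rot: [-0.001, 0.718, 0.697, -0.001]
wrist_force: [-0.6, -1.1, -0.4]
finger_gap: 0.72
gripper_force: 0.0
```

```bash
python3 look.py blue; python3 - <<'E'
from h import *
c=pickle.load(open("top.pkl","rb"));b=pickle.load(open("scene.pkl","rb"))
A=cv2.resize(c["image"][100:260,220:460],(480,320),interpolation=cv2.INTER_CUBIC);B=cv2.resize(b["image"][180:310,200:420],(320,190))
B=np.vstack([B,np.zeros((130,320,3),np.uint8)])
cv2.imwrite("pics/g.png",np.hstack([A,B])[:,:,::-1])
for n,c in(("top",c),("scene",b)):
  P=cloud(c)
  for g in((.5214,-.2715),(.5236,-.2115)):
   q=P[(P[...,2]>.1)&(P[...,2]<.125)&(np.hypot(P[...,0]-g[0],P[...,1]-g[1])<.068)&(abs(P[...,1]-g[1])<.031)];print(n,rect(q),q[:,2].max())
E
python3 go.py ".6655 .1665 .09 88"
```

```text
top blue {'n': 53, 'tube': array([0.6702, 0.1529]), 'rect': (array([0.675 , 0.1652]), 111, 43, -83.3), 'tubeyaw': np.float64(-88.2), 'port': array([0.6635, 0.2405]), 'portyaw': np.float64(98.7)}
scene blue {'n': 161, 'tube': array([0.6693, 0.1681]), 'rect': (array([0.6669, 0.1662]), 127, 49, 88.0), 'tubeyaw': np.float64(-90.9), 'port': array([0.669 , 0.2442]), 'portyaw': np.float64(88.4)}
top (array([ 0.52178241, -0.26966367]), 130, 53, -2.1987686157226562) 0.12296422177401045
top (array([ 0.5242677 , -0.21421606]), 127, 59, -2.4446334838867188) 0.12117998021588904
scene (array([ 0.52070288, -0.27266342]), 132, 50, -2.283935546875) 0.11976636417438655
scene (array([ 0.52655286, -0.21275142]), 125, 50, -2.0624618530273438) 0.11924114316587868
t 36.6 tcp [0.6248 0.0778 0.1768] phi 88.1 j [-0. 16. 90. -0. 75.  2.] gap 61.9 F [0.3 0.6 0.1]
  [0.900, 0.378, 0.868, 0.0008] dist 131 mm turn 0
-- at [0.666 0.166 0.09 ] 88.0
```

View pics/g.png

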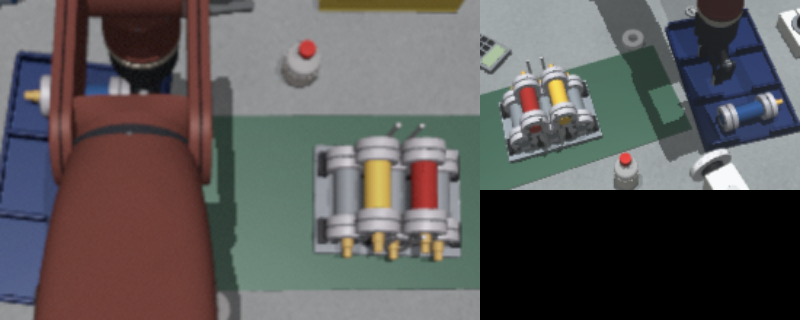

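>>> apply_moves(
  plan=[
    [0.3,0.12,0.1,0],
    [0.6,0.25,0.3,0],
    [0.9,0.378,0.6,0],
    [0.9,0.378,0.868,0],
    [0.9,0.378,0.868,0],
    [0.9,0.378,0.868,0],
  ],
)

```text
time_s: 37.25
tcp_pos: [0.6657, 0.1656, 0.0908]
ee_rot: [-0.0, 0.719, 0.695, -0.001]
wrist_force: [-1.2, 0.3, 0.6]
finger_gap: 0.727
gripper_force: 0.0
```

>>> apply_moves(
  plan=[
    [0,0,0.25,0],
    [0,0,0.5,0],
    [0,0,0.5,0],
    [0,0,0.5,0],
  ],
)

```text
time_s: 37.65
tcp_pos: [0.6671, 0.1662, 0.043]
ee_rot: [0.0, 0.719, 0.695, 0.001]
wrist_force: [-0.0, -0.6, 0.5]
finger_gap: 0.729
gripper_force: 0.0
```

```bash
python3 go.py ".6655 .1665 .0115 88"
```

```text
t 37.6 tcp [0.6671 0.1662 0.043 ] phi 88.1 j [ 7. 31. 85. -0. 64.  9.] gap 62.3 F [-0.  -0.6  0.5]
  [0.002, -0.016, 0.315, 0.0004] dist 32 mm turn 0
-- at [0.666 0.166 0.012] 88.0
```

>>> apply_moves(
  plan=[
    [0,-0.01,0.15,0],
    [0,-0.01,0.31,0],
    [0,-0.01,0.31,0],
    [0,-0.01,0.31,0],
  ],
)

```text
time_s: 38.05
tcp_pos: [0.6645, 0.1671, 0.009]
ee_rot: [-0.001, 0.718, 0.696, -0.001]
wrist_force: [0.3, -0.2, -0.3]
finger_gap: 0.727
gripper_force: 0.0
```

>>> apply_moves(
  plan=[
    [0,0,0,0],
    [0,0,0,0],
    [0,0,0,0],
    [0,0,0,0],
    [0,0,0,0],
    [0,0,0,0],
    [0,0,0,0],
  ],
  gripper=15,
  squeeze=60,
)

```text
time_s: 38.75
tcp_pos: [0.6657, 0.1673, 0.0109]
ee_rot: [0.0, 0.718, 0.696, 0.0]
wrist_force: [-1.9, 0.1, 5.2]
finger_gap: 0.379
gripper_force: 59.6
```

>>> apply_moves(
  plan=[
    [0,0,-0.2,0],
    [0,0,-0.45,0],
    [0,0,-0.7,0],
    [0,0,-0.9,0],
    [0,0,-1,0],
    [0,0,-1,0],
  ],
)

```text
time_s: 39.35
tcp_pos: [0.6658, 0.1672, 0.1107]
ee_rot: [0.0, 0.718, 0.696, 0.001]
wrist_force: [-0.3, -0.6, -3.8]
finger_gap: 0.381
gripper_force: 61.0
```

```bash
python3 go.py ".64 .1 .151 50" ".625 .02 .151 10" ".622 -.02 .151 6"
```

```text
t 39.4 tcp [0.6658 0.1672 0.1107] phi 88.1 j [ 8. 27. 83. -0. 70.  9.] gap 32.5 F [-0.3 -0.6 -3.8]
  [-0.680, -0.236, -0.403, 0.2119] dist 82 mm turn 38
-- at [0.64  0.1   0.151] 50.0
  [-0.709, 0.399, -0.000, 0.2222] dist 81 mm turn 40
-- at [0.625 0.02  0.151] 10.0
  [-0.099, 0.389, -0.000, 0.0222] dist 40 mm turn 4
-- at [ 0.622 -0.02   0.151] 6.0
```

>>> apply_moves(
  plan=[
    [-0.1,-0.03,-0.15,0.04],
    [-0.22,-0.08,-0.4,0.08],
    [-0.36,-0.13,-0.403,0.12],
    [-0.52,-0.18,-0.403,0.165],
    [-0.68,-0.236,-0.403,0.212],
  ],
)

```text
time_s: 39.85
tcp_pos: [0.638, 0.0994, 0.1479]
ee_rot: [-0.001, 0.908, 0.42, -0.002]
wrist_force: [-0.5, -0.3, -6.2]
finger_gap: 0.376
gripper_force: 61.3
```

>>> apply_moves(
  plan=[
    [-0.14,0.08,0,0.045],
    [-0.28,0.16,0,0.09],
    [-0.42,0.24,0,0.135],
    [-0.57,0.32,0,0.18],
    [-0.709,0.399,0,0.222],
  ],
)

```text
time_s: 40.35
tcp_pos: [0.6228, 0.0194, 0.1476]
ee_rot: [-0.0, 0.996, 0.085, -0.002]
wrist_force: [-0.3, -0.5, -5.6]
finger_gap: 0.381
gripper_force: 61.2
```

>>> apply_moves(
  plan=[
    [-0.05,0.2,0,0.01],
    [-0.099,0.389,0,0.022],
    [-0.099,0.389,0,0.022],
    [-0.099,0.389,0,0.022],
  ],
)

```text
time_s: 40.75
tcp_pos: [0.6204, -0.0202, 0.1483]
ee_rot: [-0.001, 0.999, 0.053, -0.002]
wrist_force: [-0.1, -1.2, -5.7]
finger_gap: 0.382
gripper_force: 61.1
```

>>> apply_moves(
  plan=[
    [0,0,0,0],
    [0,0,0,0],
    [0,0,0,0],
    [0,0,0,0],
    [0,0,0,0],
    [0,0,0,0],
    [0,0,0,0],
    [0,0,0,0],
    [0,0,0,0],
    [0,0,0,0],
  ],
)

```text
time_s: 41.75
tcp_pos: [0.6216, -0.0201, 0.1504]
ee_rot: [-0.0, 0.999, 0.053, 0.0]
wrist_force: [-0.0, 0.0, -6.0]
finger_gap: 0.379
gripper_force: 61.1
```

```bash
python3 go.py ".622 -.02 .151 96"
```

```text
t 41.8 tcp [ 0.6216 -0.0201  0.1504] phi 6.1 j [-9. 16. 92.  0. 72. 75.] gap 32.4 F [-0.  0. -6.]
  [0.004, -0.000, -0.006, -0.4996] dist 1 mm turn -90
-- at [ 0.622 -0.02   0.151] 96.0
```

>>> apply_moves(
  plan=[
    [0,0,0,-0.045],
    [0,0,0,-0.09],
    [0,0,0,-0.135],
    [0,0,0,-0.18],
    [0,0,0,-0.225],
    [0,0,0,-0.27],
    [0,0,0,-0.315],
    [0,0,0,-0.36],
    [0,0,0,-0.405],
    [0,0,0,-0.45],
  ],
)

```text
time_s: 42.75
tcp_pos: [0.6215, -0.0201, 0.1504]
ee_rot: [-0.0, 0.723, 0.691, -0.0]
wrist_force: [0.0, 0.1, -6.2]
finger_gap: 0.386
gripper_force: 61.1
```

>>> apply_moves(
  plan=[
    [0,0,0,-0.05],
    [0,0,0,-0.05],
    [0,0,0,-0.05],
    [0,0,0,-0.05],
    [0,0,0,-0.05],
    [0,0,0,-0.05],
    [0,0,0,-0.05],
    [0,0,0,-0.05],
    [0,0,0,-0.05],
    [0,0,0,-0.05],
  ],
)

```text
time_s: 43.75
tcp_pos: [0.6216, -0.0201, 0.1504]
ee_rot: [0.0, 0.669, 0.744, -0.0]
wrist_force: [1.0, 1.0, -5.9]
finger_gap: 0.376
gripper_force: 61.1
```

```bash
python3 go.py; python3 - <<'E'
from h import *
from bench import robot
c=robot.camera("scene");pickle.dump(c,open("scene.pkl","wb"))
cv2.imwrite("pics/i.png",cv2.resize(c["image"][170:350,200:440],(400,300))[:,:,::-1])
E
python3 held.py .6216 -.0201 96
```

```text
t 43.8 tcp [ 0.6216 -0.0201  0.1504] phi 96.1 j [ -9.  16.  92.  -0.  72. -15.] gap 32.1 F [ 1.   1.  -5.9]
(array([ 0,  0,  3, 74, 28, 25, 30, 29, 24, 29, 21,  6, 20, 15, 16, 24, 43,
       24,  7,  3,  3,  2,  0,  0,  0,  0,  6, 16, 19, 27, 24, 25, 25, 18,
        1,  1,  8,  5,  3,  4,  0,  0,  0]), array([-76, -72, -68, -64, -60, -56, -52, -48, -44, -40, -36, -32, -28,
       -24, -20, -16, -12,  -8,  -4,   0,   4,   8,  12,  16,  20,  24,
        28,  32,  36,  40,  44,  48,  52,  56,  60,  64,  68,  72,  76,
        80,  84,  88,  92,  96]))
213 z max 0.20020034886839014 s -64.26861323672429 -40.389627731891416
121 z max 0.20150742780988698 s 40.149560174021765 67.38349474453939
```

View pics/i.png

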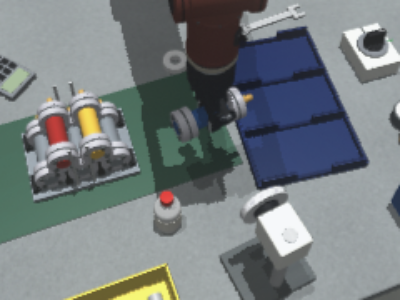

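>>> apply_moves(
  plan=[
    [0,0,0,-0.045],
    [0,0,0,-0.09],
    [0,0,0,-0.135],
    [0,0,0,-0.18],
    [0,0,0,-0.225],
    [0,0,0,-0.27],
    [0,0,0,-0.315],
    [0,0,0,-0.36],
    [0,0,0,-0.405],
    [0,0,0,-0.45],
  ],
)

```text
time_s: 44.8
tcp_pos: [0.6215, -0.02, 0.1504]
ee_rot: [-0.0, 0.023, 1.0, -0.0]
wrist_force: [0.3, -0.4, -5.4]
finger_gap: 0.381
gripper_force: 61.1
```

>>> apply_moves(
  plan=[
    [0,0,0,-0.05],
    [0,0,0,-0.05],
    [0,0,0,-0.05],
    [0,0,0,-0.05],
    [0,0,0,-0.05],
    [0,0,0,-0.05],
    [0,0,0,-0.05],
    [0,0,0,-0.05],
    [0,0,0,-0.05],
    [0,0,0,-0.05],
  ],
)

```text
time_s: 45.8
tcp_pos: [0.6216, -0.02, 0.1504]
ee_rot: [0.0, -0.053, 0.999, -0.0]
wrist_force: [0.2, 0.2, -6.0]
finger_gap: 0.381
gripper_force: 61.1
```

```bash
python3 go.py ".605 -.075 .245 178" ".5228 -.242 .245 178" ".5228 -.242 .16 178"
```

```text
t 45.8 tcp [ 0.6216 -0.02    0.1504] phi -173.9 j [  -9.   16.   92.   -0.   72. -105.] gap 32.5 F [ 0.2  0.2 -6. ]
  [0.223, -0.529, -0.946, 0.0448] dist 111 mm turn 8
-- at [ 0.605 -0.075  0.245] -182.0
  [0.382, -0.849, -0.000, 0.0000] dist 93 mm turn 0
  [0.382, -0.849, -0.000, 0.0000] dist 93 mm turn 0
-- at [ 0.523 -0.242  0.245] -182.0
  [0.000, 0.000, 0.850, 0.0000] dist 85 mm turn 0
-- at [ 0.523 -0.242  0.16 ] -182.0
```

>>> apply_moves(
  plan=[
    [0.03,-0.05,-0.2,0.01],
    [0.08,-0.15,-0.5,0.02],
    [0.15,-0.33,-0.8,0.03],
    [0.223,-0.529,-0.946,0.045],
    [0.223,-0.529,-0.946,0.045],
  ],
)

```text
time_s: 46.3
tcp_pos: [0.6063, -0.0779, 0.2491]
ee_rot: [0.003, 0.019, 1.0, -0.002]
wrist_force: [0.6, 0.4, -5.1]
finger_gap: 0.386
gripper_force: 61.3
```

>>> apply_moves(
  plan=[
    [0.13,-0.28,0,0],
    [0.25,-0.56,0,0],
    [0.382,-0.849,0,0],
  ],
)

```text
time_s: 46.6
tcp_pos: [0.5631, -0.1586, 0.2442]
ee_rot: [-0.0, 0.017, 1.0, 0.0]
wrist_force: [0.7, -0.2, -6.3]
finger_gap: 0.38
gripper_force: 61.3
```

>>> apply_moves(
  plan=[
    [0.13,-0.28,0,0],
    [0.25,-0.56,0,0],
    [0.382,-0.849,0,0],
    [0.382,-0.849,0,0],
    [0.382,-0.849,0,0],
    [0.382,-0.849,0,0],
  ],
)

```text
time_s: 47.2
tcp_pos: [0.5228, -0.2411, 0.2446]
ee_rot: [-0.0, 0.017, 1.0, 0.0]
wrist_force: [0.2, -0.5, -5.9]
finger_gap: 0.379
gripper_force: 61.5
```

```bash
python3 go.py ".5228 -.242 .16 178"
```

```text
t 47.2 tcp [ 0.5228 -0.2411  0.2446] phi 178.0 j [ -33.    5.   94.    0.   81. -121.] gap 32.3 F [ 0.2 -0.5 -5.9]
  [-0.000, -0.009, 0.846, 0.0001] dist 85 mm turn 0
-- at [ 0.523 -0.242  0.16 ] 178.0
```

>>> apply_moves(
  plan=[
    [0,0,0.25,0],
    [0,-0.005,0.5,0],
    [0,-0.005,0.7,0],
    [0,-0.005,0.85,0],
    [0,-0.005,0.85,0],
  ],
)

```text
time_s: 47.7
tcp_pos: [0.5214, -0.2406, 0.1571]
ee_rot: [-0.002, 0.017, 1.0, 0.001]
wrist_force: [0.1, 0.2, -5.7]
finger_gap: 0.376
gripper_force: 61.4
```

>>> apply_moves(
  plan=[
    [0,0,0.1,0],
    [0,0,0.2,0],
    [0,0,0.3,0],
    [0,0,0.37,0],
    [0,0,0.37,0],
    [0,0,0.37,0],
  ],
)

```text
time_s: 48.3
tcp_pos: [0.5225, -0.2426, 0.1229]
ee_rot: [-0.0, 0.018, 1.0, 0.0]
wrist_force: [0.7, -0.2, -4.3]
finger_gap: 0.38
gripper_force: 61.5
```

```bash
python3 go.py ".5228 -.242 .117 178"
```

```text
t 48.3 tcp [ 0.5225 -0.2426  0.1229] phi 178.0 j [ -33.   12.  101.   -0.   68. -121.] gap 32.4 F [ 0.7 -0.2 -4.3]
  [-0.002, 0.006, 0.059, -0.0002] dist 6 mm turn -0
-- at [ 0.523 -0.242  0.117] 178.0
```

>>> apply_moves(
  plan=[
    [0,0,0.015,0],
    [0,0,0.03,0],
    [0,0,0.04,0],
    [0,0,0.04,0],
  ],
)

```text
time_s: 48.7
tcp_pos: [0.5225, -0.2425, 0.119]
ee_rot: [-0.0, 0.018, 1.0, 0.0]
wrist_force: [-0.3, -0.1, -6.3]
finger_gap: 0.38
gripper_force: 61.5
```

>>> apply_moves(
  plan=[
    [0,0,0.01,0],
    [0,0,0.015,0],
    [0,0,0.015,0],
  ],
)

```text
time_s: 49.0
tcp_pos: [0.5225, -0.2425, 0.1174]
ee_rot: [-0.0, 0.018, 1.0, 0.0]
wrist_force: [-0.2, 0.7, -6.2]
finger_gap: 0.386
gripper_force: 61.5
```

>>> apply_moves(
  plan=[
    [0,0,0.01,0],
    [0,0,0.015,0],
    [0,0,0.015,0],
  ],
)

```text
time_s: 49.3
tcp_pos: [0.5225, -0.2424, 0.1158]
ee_rot: [-0.0, 0.018, 1.0, 0.0]
wrist_force: [-0.8, -0.3, -4.9]
finger_gap: 0.38
gripper_force: 61.5
```

>>> apply_moves(
  plan=[
    [0,0,0.005,0],
    [0,0,0.01,0],
    [0,0,0.01,0],
  ],
)

```text
time_s: 49.6
tcp_pos: [0.5227, -0.2426, 0.1154]
ee_rot: [0.0, 0.018, 1.0, -0.0]
wrist_force: [-1.2, 0.4, -2.5]
finger_gap: 0.382
gripper_force: 61.7
```

Contact beginning. Release and retreat straight up.

>>> apply_moves(
  plan=[
    [0,0,0.003,0],
    [0,0,0.003,0],
    [0,0,0.003,0],
    [0,0,0.003,0],
    [0,0,0.003,0],
    [0,0,0.003,0],
  ],
  gripper=50,
)

```text
time_s: 50.2
tcp_pos: [0.5227, -0.2426, 0.1148]
ee_rot: [0.0, 0.018, 1.0, -0.0]
wrist_force: [-0.4, 0.4, -0.0]
finger_gap: 0.585
gripper_force: 0.0
```

>>> apply_moves(
  plan=[
    [0,0,-0.1,0],
    [0,0,-0.3,0],
    [0,0,-0.6,0],
    [0,0,-1,0],
    [0,0,-1,0],
    [0,0,-1,0],
  ],
)

```text
time_s: 50.8
tcp_pos: [0.5235, -0.243, 0.2169]
ee_rot: [0.002, 0.018, 1.0, -0.001]
wrist_force: [-0.4, 0.7, -0.9]
finger_gap: 0.588
gripper_force: 0.0
```

```bash
cat > chk.py <<'E'
from h import *
from bench import robot
for n in("top","scene"):
  c=robot.camera(n);pickle.dump(c,open(n+".pkl","wb"));P=cloud(c)
  for k,g,lo in(("red",(.5214,-.2715),.1),("yellow",(.5236,-.2115),.1),("blue",(.5225,-.2415),.148)):
   q=P[(P[...,2]>lo)&(P[...,2]<lo+.025)&(np.hypot(P[...,0]-g[0],P[...,1]-g[1])<.068)&(abs(P[...,1]-g[1])<.031)]
   m=masks(c)[k]&(np.hypot(P[...,0]-g[0],P[...,1]-g[1])<.09)&(P[...,2]>lo-.03)
   print(n,k,rect(q) if len(q)>9 else len(q),"tube",m.sum(),P[m].mean(0).round(3) if m.any() else "")
E
python3 chk.py; python3 go.py ".53 -.15 .24 120" ".5 .2 .24 87" ".502 .402 .17 87" ".502 .402 .067 87"
```

```text
top red (array([ 0.55133063, -0.28106854]), 13, 11, -27.643508911132812) tube 10 [ 0.548 -0.28   0.104]
top yellow (array([ 0.53769775, -0.20355931]), 101, 36, -2.2191162109375) tube 125 [ 0.537 -0.204  0.102]
top blue (array([ 0.58335474, -0.23123773]), 12, 7, 40.124603271484375) tube 0 
scene red (array([ 0.52444397, -0.27618298]), 126, 54, 4.269492149353027) tube 85 [ 0.513 -0.277  0.103]
scene yellow (array([ 0.52780353, -0.20566928]), 127, 48, -9.476692199707031) tube 137 [ 0.529 -0.211  0.101]
scene blue (array([ 0.52732385, -0.24239922]), 124, 50, -1.9973526000976562) tube 60 [ 0.505 -0.242  0.149]
t 50.9 tcp [ 0.5221 -0.2421  0.2139] phi 178.0 j [ -33.    7.   96.   -0.   77. -121.] gap 49.6 F [ 0.2  0.5 -0.5]
  [-0.047, 0.924, -0.261, 0.3221] dist 96 mm turn 58
-- at [ 0.53 -0.15  0.24] 120.0
  [0.795, 0.373, -0.000, 0.1833] dist 88 mm turn 33
  [0.870, -0.121, -0.000, 0.0000] dist 88 mm turn 0
  [0.870, -0.121, -0.000, 0.0000] dist 88 mm turn 0
  [0.870, -0.121, -0.000, 0.0000] dist 88 mm turn 0
-- at [0.5  0.2  0.24] 87.0
  [0.673, -0.029, 0.233, 0.0000] dist 71 mm turn 0
  [0.673, -0.029, 0.233, 0.0000] dist 71 mm turn 0
  [0.673, -0.029, 0.233, 0.0000] dist 71 mm turn 0
-- at [0.502 0.402 0.17 ] 87.0
  [0.000, 0.000, 0.515, 0.0000] dist 52 mm turn 0
  [0.000, 0.000, 0.515, 0.0000] dist 52 mm turn 0
-- at [0.502 0.402 0.067] 87.0
```

>>> apply_moves(
  plan=[
    [0,0.05,-0.26,0.045],
    [-0.01,0.2,-0.26,0.09],
    [-0.02,0.4,-0.26,0.135],
    [-0.03,0.6,-0.26,0.18],
    [-0.04,0.75,-0.26,0.225],
    [-0.047,0.924,-0.26,0.27],
    [-0.047,0.924,-0.26,0.322],
  ],
)

```text
time_s: 51.6
tcp_pos: [0.5297, -0.148, 0.2388]
ee_rot: [-0.002, 0.496, 0.868, 0.0]
wrist_force: [0.0, -0.5, 0.0]
finger_gap: 0.589
gripper_force: 0.0
```

>>> apply_moves(
  plan=[
    [0.2,0.09,0,0.045],
    [0.4,0.19,0,0.09],
    [0.6,0.28,0,0.14],
    [0.795,0.373,0,0.183],
  ],
)

```text
time_s: 52.0
tcp_pos: [0.5207, -0.0619, 0.2388]
ee_rot: [-0.001, 0.722, 0.691, -0.001]
wrist_force: [0.6, 0.2, -0.2]
finger_gap: 0.588
gripper_force: 0.0
```

>>> apply_moves(
  plan=[
    [0.43,-0.06,0,0],
    [0.87,-0.12,0,0],
  ],
)

```text
time_s: 52.2
tcp_pos: [0.512, 0.0254, 0.2389]
ee_rot: [-0.001, 0.721, 0.693, -0.001]
wrist_force: [0.8, 0.9, -0.7]
finger_gap: 0.582
gripper_force: 0.0
```

>>> apply_moves(
  plan=[
    [0.43,-0.06,0,0],
    [0.87,-0.12,0,0],
  ],
)

```text
time_s: 52.4
tcp_pos: [0.5031, 0.1133, 0.239]
ee_rot: [-0.001, 0.72, 0.693, -0.001]
wrist_force: [1.1, -0.7, 0.6]
finger_gap: 0.578
gripper_force: 0.0
```

>>> apply_moves(
  plan=[
    [0.43,-0.06,0,0],
    [0.87,-0.12,0,0],
    [0.87,-0.12,0,0],
  ],
)

```text
time_s: 52.7
tcp_pos: [0.4937, 0.2037, 0.2389]
ee_rot: [-0.002, 0.718, 0.696, -0.001]
wrist_force: [-0.0, -1.2, -0.1]
finger_gap: 0.582
gripper_force: 0.0
```

```bash
python3 chk.py; python3 look.py lamp; python3 go.py ".502 .4005 .17 87" ".502 .4005 .067 87";python3 - <<'E'
from h import *
c=pickle.load(open("top.pkl","rb"));b=pickle.load(open("scene.pkl","rb"))
A=cv2.resize(c["image"][130:270,350:490],(400,400),interpolation=cv2.INTER_CUBIC);B=cv2.resize(b["image"][190:310,190:310],(400,400),interpolation=cv2.INTER_CUBIC)
cv2.imwrite("pics/j.png",np.hstack([A,B])[:,:,::-1])
E
```

```text
top red (array([ 0.52202722, -0.28223688]), 128, 40, -7.873039245605469) tube 116 [ 0.527 -0.276  0.104]
top yellow (array([ 0.52403729, -0.20946161]), 125, 53, -0.7383499145507812) tube 279 [ 0.525 -0.208  0.102]
top blue (array([ 0.52516956, -0.23994769]), 127, 52, -1.9262542724609375) tube 282 [ 0.526 -0.238  0.15 ]
scene red (array([ 0.5249057, -0.2750997]), 125, 54, 3.2597084045410156) tube 106 [ 0.516 -0.276  0.103]
scene yellow (array([ 0.52626129, -0.21093219]), 123, 49, -3.2423553466796875) tube 141 [ 0.528 -0.21   0.1  ]
scene blue (array([ 0.5255578 , -0.24264941]), 126, 49, -2.27032470703125) tube 155 [ 0.522 -0.242  0.15 ]
top bar 37 (array([0.50125064, 0.41586899]), 18, 12, 86.49639129638672)
scene bar 56 (array([0.50342526, 0.40117416]), 38, 14, 86.85277557373047)
t 52.9 tcp [0.4954 0.1983 0.2396] phi 87.8 j [ 13.  -0. 100.  -0.  80.  16.] gap 49.8 F [-0.3  0.1  0.7]
  [0.674, -0.004, 0.232, 0.0045] dist 71 mm turn 1
  [0.674, -0.013, 0.232, 0.0000] dist 71 mm turn 0
  [0.674, -0.013, 0.232, 0.0000] dist 71 mm turn 0
-- at [0.502 0.4   0.17 ] 87.0
  [0.000, 0.000, 0.515, 0.0000] dist 52 mm turn 0
  [0.000, 0.000, 0.515, 0.0000] dist 52 mm turn 0
-- at [0.502 0.4   0.067] 87.0
```

View pics/j.png

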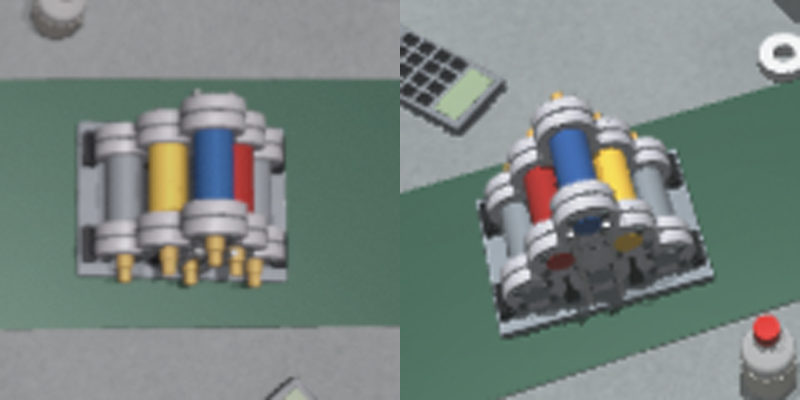

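>>> apply_moves(
  plan=[
    [0.33,0,0.1,0],
    [0.674,0,0.232,0.004],
  ],
)

```text
time_s: 53.1
tcp_pos: [0.4997, 0.2651, 0.2179]
ee_rot: [0.001, 0.726, 0.687, 0.001]
wrist_force: [0.9, -0.6, 0.7]
finger_gap: 0.588
gripper_force: 0.0
```

>>> apply_moves(
  plan=[
    [0.33,0,0.1,0],
    [0.674,-0.01,0.232,0],
  ],
)

```text
time_s: 53.3
tcp_pos: [0.5018, 0.3333, 0.194]
ee_rot: [0.0, 0.726, 0.688, 0.0]
wrist_force: [0.1, 0.1, 0.4]
finger_gap: 0.587
gripper_force: 0.0
```

>>> apply_moves(
  plan=[
    [0.33,0,0.1,0],
    [0.674,-0.01,0.232,0],
    [0.674,-0.01,0.232,0],
    [0.674,-0.01,0.232,0],
    [0.674,-0.01,0.232,0],
  ],
)

```text
time_s: 53.8
tcp_pos: [0.5039, 0.3997, 0.1714]
ee_rot: [0.0, 0.725, 0.688, -0.0]
wrist_force: [0.3, 0.1, 0.4]
finger_gap: 0.584
gripper_force: 0.0
```

```bash
python3 go.py ".502 .4005 .12 87"  ".502 .4005 .068 87"
```

```text
t 53.8 tcp [0.5039 0.3997 0.1714] phi 87.0 j [31. 18. 88. -0. 74. 34.] gap 49.8 F [0.3 0.1 0.4]
  [0.007, -0.020, 0.514, 0.0001] dist 51 mm turn 0
-- at [0.502 0.4   0.12 ] 87.0
  [0.000, 0.000, 0.520, 0.0000] dist 52 mm turn 0
-- at [0.502 0.4   0.068] 87.0
```

>>> apply_moves(
  plan=[
    [0.007,-0.02,0.25,0],
    [0.007,-0.02,0.51,0],
  ],
)

```text
time_s: 54.0
tcp_pos: [0.5031, 0.4013, 0.1221]
ee_rot: [0.001, 0.725, 0.688, 0.002]
wrist_force: [0.4, -0.1, -0.3]
finger_gap: 0.587
gripper_force: 0.0
```

>>> apply_moves(
  plan=[
    [0,0,0.25,0],
    [0,0,0.5,0],
    [0,0,0.5,0],
    [0,0,0.5,0],
  ],
)

```text
time_s: 54.4
tcp_pos: [0.5017, 0.4011, 0.0709]
ee_rot: [0.0, 0.725, 0.689, -0.0]
wrist_force: [0.1, -0.4, 0.1]
finger_gap: 0.585
gripper_force: 0.0
```

>>> apply_moves(
  plan=[
    [0,0,0,0],
    [0,0,0,0],
    [0,0,0,0],
    [0,0,0,0],
    [0,0,0,0],
    [0,0,0,0],
  ],
  gripper=0,
  squeeze=40,
)

```text
time_s: 55.0
tcp_pos: [0.5004, 0.4027, 0.0723]
ee_rot: [-0.0, 0.724, 0.69, -0.0]
wrist_force: [-7.6, -1.4, 9.0]
finger_gap: 0.148
gripper_force: 40.3
```

>>> apply_moves(
  plan=[
    [0,0,0,-0.045],
    [0,0,0,-0.09],
    [0,0,0,-0.135],
    [0,0,0,-0.18],
    [0,0,0,-0.225],
    [0,0,0,-0.27],
    [0,0,0,-0.315],
    [0,0,0,-0.36],
    [0,0,0,-0.405],
    [0,0,0,-0.45],
  ],
)

```text
time_s: 56.0
tcp_pos: [0.4996, 0.4023, 0.0723]
ee_rot: [-0.001, 0.1, 0.995, -0.0]
wrist_force: [-10.4, -4.2, 12.3]
finger_gap: 0.149
gripper_force: 40.4
```

>>> apply_moves(
  plan=[
    [0,0,0,-0.02],
    [0,0,0,-0.03],
    [0,0,0,-0.03],
    [0,0,0,-0.03],
  ],
)

```text
time_s: 56.4
tcp_pos: [0.4996, 0.4023, 0.0723]
ee_rot: [-0.001, 0.056, 0.998, -0.0]
wrist_force: [-10.2, -4.4, 12.0]
finger_gap: 0.156
gripper_force: 40.4
```

```bash
python3 go.py; python3 -c "
from bench import robot;print(robot.read_state()['moment'])"
```

```text
t 56.4 tcp [0.4996 0.4023 0.0723] phi 173.6 j [ 32.  24.  92.   0.  65. -52.] gap 13.3 F [-10.2  -4.4  12. ]
[-0.5809877   1.71860467  0.02799497]
```

>>> apply_moves(
  plan=[
    [0,0,0,0],
    [0,0,0,0],
    [0,0,0,0],
    [0,0,0,0],
  ],
  gripper=50,
)

```text
time_s: 56.8
tcp_pos: [0.5014, 0.4022, 0.0702]
ee_rot: [0.0, 0.057, 0.998, 0.0]
wrist_force: [-0.5, 0.7, 0.4]
finger_gap: 0.582
gripper_force: 0.0
```

>>> apply_moves(
  plan=[
    [0,0,-0.3,0],
    [0,0,-0.7,0],
    [0,0,-1,0],
    [0,0,-1,0],
    [0,0,-1,0],
  ],
)

```text
time_s: 57.3
tcp_pos: [0.5018, 0.4024, 0.1711]
ee_rot: [0.001, 0.057, 0.998, 0.001]
wrist_force: [-0.3, 0.5, -0.4]
finger_gap: 0.585
gripper_force: 0.0
```

```bash
python3 chk.py; python3 look.py lamp; python3 - <<'E'
from h import *
c=pickle.load(open("top.pkl","rb"));b=pickle.load(open("scene.pkl","rb"))
A=cv2.resize(c["image"][100:260,140:460],(640,320));B=cv2.resize(b["image"][150:310,200:460],(400,246))
cv2.imwrite("pics/k.png",cv2.resize(b["image"][150:330,180:480],(750,450),interpolation=cv2.INTER_CUBIC)[:,:,::-1])
E
```

```text
top red (array([ 0.52309534, -0.27757681]), 128, 44, -5.1403045654296875) tube 115 [ 0.527 -0.276  0.104]
top yellow (array([ 0.52430505, -0.20860368]), 126, 53, 0.212297260761261) tube 280 [ 0.525 -0.208  0.102]
top blue (array([ 0.52543207, -0.23988434]), 126, 52, -1.9764938354492188) tube 288 [ 0.526 -0.238  0.15 ]
scene red (array([ 0.52533838, -0.27126294]), 126, 53, -0.9174270629882812) tube 107 [ 0.516 -0.276  0.102]
scene yellow (array([ 0.52760529, -0.20536609]), 128, 50, -11.354774475097656) tube 141 [ 0.528 -0.21   0.101]
scene blue (array([ 0.52723334, -0.24247005]), 121, 50, -2.3231277465820312) tube 156 [ 0.522 -0.242  0.149]
top bar 56 (array([0.49413568, 0.4022908 ]), 28, 13, 2.424644947052002)
scene bar 52 (array([0.50299863, 0.400849  ]), 43, 16, -5.558563232421875)
```

View pics/k.png

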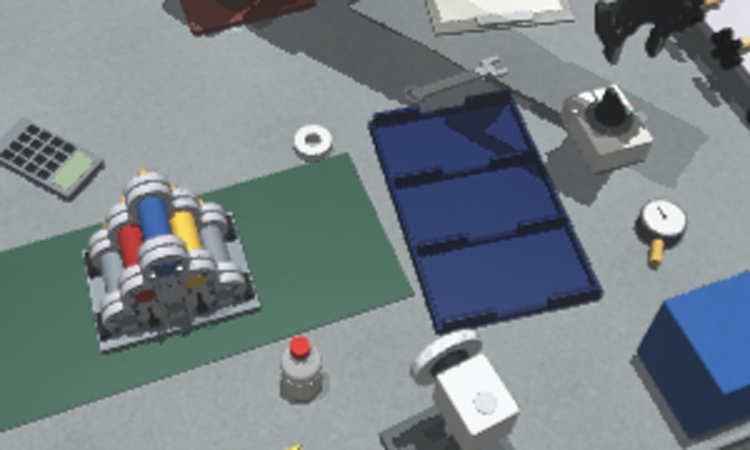

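```bash
python3 -c "
from bench import robot;print(robot.sign_off())"
```

```text
the job is handed in; nothing more can be done
None
```

The job is handed in after 57 s. Red, yellow and blue were each shown port, side and blind end at the aim point with the lamp on. They are stacked as a pyramid with ports to the front, and the lamp switch is back at off. My last pictures show this, but the sign-off gave no verdict.

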